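# Show a pull-out fuse carrier's blades to the inspection camera

## Robot

A 6-joint arm with a two-finger parallel gripper is mounted at the origin on a cart in front of the work surface, level with it; the furniture and walls round the work are solid. World frame = base frame: x ahead of the robot, y to its left, z up, the work surface at z = 0. Lengths are in mm, angles in rad, forces in N, time in s.
With the tool pointing down it reaches from about 250 to 725 mm from the base axis. Payload 4 kg.
Tool frame: the origin (TCP) lies at the very end of the fingers, on their centre line; the grasp point (between the pads) lies 19 mm behind it; z points along the fingers, y is the direction in which the jaws open and shut (so a half turn about z gives the same grasp; the last joint's range is limited). The gripper opens to 85 mm and grips with 20 to 120 N. Pads are 22 mm wide; open, the fingers measure 114 mm over their backs; the gripper's body (76 mm by 85 mm) begins 54 mm behind the grasp point. The pads swing forward as they close: fully open they stand 13 mm farther back than shut.
Start: joints at [-1.211, 0.241, 0.005, 1.335, 0, 1.571], TCP at [176.042, -467.984, 231.306] pointing down, gripper open.
Joint ranges: [-2.72, 2.72], [-1.05, 1.87], [-1.09, 1.28], [-1.99, 2.15], [-1.42, 1.44], [-3.14, 3.14]. Speed limits (rad/s): [2.79, 2.79, 3.14, 3.14, 3.14, 3.14].

## Interface

Orientations are given as a rotation vector (axis times angle).
In Python, from cell import r, viewer, workorder gives the robot as it stands.
- The arm moves only by the shell command python3 -m creep 'ROWS' [FORCE]. ROWS is JSON, one flat list of numbers, 5 for each row, row after row: the closure, from 0 (fully open) to 1 (shut), then the shift along the tool's x, y, z in units of 0.2 m (1.0 is 0.2 m), then the turn about the tool's z in units of 45 degrees (1.0 is 45 degrees). A call has exactly 8 rows; each row is the pose to reach, as a shift and turn from the pose commanded when the call began, along the tool's axes at that moment; what a row does not reach only later rows make up. A row lasts 1/12 s, in which the tool goes at most 41.7 mm and 7.16 degrees, less where a joint would pass 70% of its speed; a pose out of reach is approached as far as the arm can. A call with a number of a shift or a turn outside -1 to 1 is refused whole. A call with a gripper value outside its range is refused whole. The fingers move at their own pace and stop on an object; FORCE is the grip in N (left out, the last holds). Time passes only in rows, so rows that repeat a pose let the fingers close, or fill a call up. It gives the time, the measured TCP pose, the force and the opening at its end, in the units of the state.
- r.state(): the state, without advancing time (a new reading comes with each control period).
- viewer.snapshot(name): name is "scene" or "side" or "wrist"; returns the picture (420x560x3 uint8, blue, green, red); there is no depth.
- viewer.camera_model(name): a dict with "camera_matrix" (3x3 intrinsics, pixels), "camera_from_world" (4x4, takes a point from world to camera coordinates); the wrist camera has in their place "mount" (4x4, takes a point from camera to tool coordinates, whose origin is the TCP and whose axes are the flange's). Camera axes: x right, y up, looking along -z (the intrinsics and any distortion apply to the point x, -y, -z); pixel columns grow to the right and rows downward; lengths in mm; the calibration is good to about 2 mm. The wrist camera is an equidistant fisheye: a pixel r from the principal point sees the ray r / f radians off the axis. A picture is of the moment at which its call begins: read the wrist's pose just before it. camera_model takes no time and is no camera call.
- workorder.sign_off(): hands the job in, once; it reports no verdict.
The state is a dict: "time_s": time; "joint_pos": joint angles; "qd": joint speeds; "joint_torque": joint torques, N m; "tool_pos": TCP position; "ee_rot": TCP orientation; "force": force on the tool from outside, world axes, zero at the start; "torque": the same for the moment, N m; "finger_gap": opening from 0.0 (shut) to 1.0 (fully open).
Only numpy, scipy, OpenCV 4.12 (cv2) and the standard library are available. Lean on these libraries where they do the work, as an engineer would, in place of code of your own. Each camera call takes 0.05 s, during which the arm holds its last target.

## Task

Swing the cover of the grey isolator box wide open and leave it open, then pull the black fuse carrier straight up out of its base by its handle. Hold it up to the inspection camera so that its blades point squarely into the lens, centred, with the blade tips 10 cm from the glass and the carrier's long side level across the picture; finish while still holding it there. Do not touch the camera or its stand, and do not knock the other things on the bench about.

Things in the scene. Friction and masses are not known exactly. Their poses are not given: they have to be found in the camera images.
- isolator: Grey steel isolator box on its back on a plywood board (160 x 140 x 9 mm), fixed, left or right of the camera. Box 120 mm (its x) by 116 mm (y); tray rim 40 mm above the bench, shut cover's top 88 mm. Origin: centre of the board's underside; z up; its -x end faces the robot (yaw within 0.25 rad), its +x end has the hinge. Inside, a grey slotted contact base, top 31 mm above the bench.
- cover (a joint): Hinge of the isolator's 48 mm deep steel cover, rad: 0 shut, grows as the near edge swings up and away from the robot; 1.57 upright, stop at 1.85. Starts shut or ajar (up to 0.2). Stiff friction hinge (about 0.28 N m, cover 0.25 kg): the cover stays at any angle where it is left.
- cover_hinge (a point): Middle of the hinge line: 60 mm along +x from the isolator's origin and 40 mm up; the hinge axis is the isolator's y.
- cover_pull (a point): Centre of the black finger pull on the cover's near edge: a lug 16 mm wide (isolator's y), 12 mm thick, sticking out 20 mm, just below the cover's top. Shut: 130 mm from the hinge towards the near end and 41 mm above it. Pinched across its width from above, it turns between the pads while the tool keeps pointing down; with the cover upright it points up. Over 40 mm free either side.
- fuse_carrier: Black pull-out fuse carrier, 0.11 to 0.23 kg, loose, seated in the contact base, under the cover at first. Body 70 mm (x, the long side) x 44 (y) x 18 (z), two white cartridge fuses on top. Origin: centre of the body's underside; z up towards the handle. Four copper blades (12 x 3 mm) reach 16 mm below the underside into slots with about 1 mm play: no catch, it lifts out straight up.
- handle: The carrier's D-handle, fixed to it, same axes. Origin: centre of its bar, 44 mm above the underside. Bar along x, 62 mm long, 12 mm wide (y), 12 mm high, on two posts, 20 mm above the body. Grasp it at the middle across its width from above; with the cover open it stands well above the tray's rim.
- blade_tips (a point): Point of the carrier midway between the four blade tips, 16 mm below the underside on the carrier's axis, 60 mm below the handle's centre.
- camera_stand: Heavy stand of the inspection camera, fixed to the bench: steel base plate 110 mm (its +x) x 90 mm (y) x 10 mm with a yoke. Origin: middle of the plate's front edge (the edge towards the robot), on the bench; the plate runs from there to +x.
- camera: Inspection camera in the yoke, white ring light 50 mm across, 86 mm long behind the glass. Origin: centre of the lens glass, 40 mm along the stand's +x from its origin, 113 mm above the bench. z: optical axis out of the lens, up and leaning 30 degrees from vertical towards the stand's -x (to the robot). y: the wide side of the picture, level, same as the stand's y.
- view_point (a point): The point in the air 100 mm in front of the lens glass on the optical axis, 200 mm above the bench, where the blade tips have to be.
- relay: Bystander: loose beige relay 52 x 28 x 31 mm between the isolator and the camera. Origin: centre of its underside.
- tape: Bystander: loose roll of black tape, 51 mm across, 19 mm high, between the isolator and the camera. Origin: centre of its underside.
- tin: Bystander: loose black and white tin, 60 mm across, 36 mm high, behind the work. Origin: centre of its underside.
- terminal_grey: Bystander: loose grey terminal block 47 x 12 x 39 mm on the right. Origin: centre of its underside.
- terminal_blue: Bystander: loose blue terminal block 47 x 12 x 39 mm on the right. Origin: centre of its underside.
- pliers: Bystander: loose blue-handled pliers, 173 mm long, 15 mm high, behind on the left. Origin: centre of its underside.
- marker: Bystander: loose black and white marker pen, 135 mm long, 16 mm thick, on the left. Origin: centre of its underside.

How it is judged:
By the outcome, as a careful person would: the job done as asked, in the order asked, and still so for the second after the job is handed in, while the arm keeps its last pose, push and grip.
It also fails if it takes over 48 s, if anything falls off the work surface, if the arm or the gripper's body presses on something with over 40 N, if the wrist force passes 120 N, or if a joint passes its speed limit or range.

## Working session

There is one attempt and no reset: what is moved stays moved. The work goes in short steps, Python scripts to look and compute and a shell command to move; the robot and the scene stay as the last step left them, time stands still between calls to the robot, and variables do not carry over. Pictures are saved under pics/ and viewed, and the job is handed in when it is done.

```bash
ls; mkdir -p pics; python3 - <<'E'
from cell import r, viewer, workorder
import cv2
print(r.state())
for n in ("scene","side","wrist"):
    print(n,viewer.camera_model(n))
    cv2.imwrite(f"pics/{n}0.png",viewer.snapshot(n))
E
```

```text
pics
{'time_s': 0.0, 'joint_pos': array([-1.21100847e+00,  2.41431901e-01,  3.70268497e-03,  1.33521325e+00,
        1.75378723e-05,  1.57083565e+00]), 'qd': array([ 9.98706796e-04,  4.36743271e-04, -1.68180675e-03, -8.36990153e-05,
       -2.67113786e-04,  1.12038724e-03]), 'joint_torque': array([-1.61440727e-03, -3.72312427e+01,  2.52411640e+01,  1.67964696e-02,
       -2.32058037e-04, -1.44482374e-05]), 'tool_pos': array([ 175.81448324, -467.37687189,  230.39530538]), 'ee_rot': array([-3.08882625e+00, -5.61670999e-01,  5.75755963e-04]), 'force': array([-0.63769215,  0.17197579, -0.05033872]), 'torque': array([ 0.06026115, -0.06310453,  0.01736734]), 'finger_gap': 0.9959164806009766}
scene {'camera_matrix': array([[427.10780085,   0.        , 272.38664942],
       [  0.        , 427.10780085, 211.0374137 ],
       [  0.        ,   0.        ,   1.        ]]), 'camera_from_world': array([[ 9.14526137e-01, -4.04165904e-01,  1.70841178e-02,
        -5.14440187e+02],
       [ 2.55530006e-01,  6.09908974e-01,  7.50143626e-01,
        -2.78077865e+02],
       [-3.13602233e-01, -6.8166044
[... 507 characters left out ...]
      [-3.16680230e-01,  8.08808147e-01,  4.95522969e-01,
        -1.03726071e+03],
       [ 0.00000000e+00,  0.00000000e+00,  0.00000000e+00,
         1.00000000e+00]])}
wrist {'camera_matrix': array([[325.1922621 ,   0.        , 279.32484825],
       [  0.        , 325.1922621 , 209.72343147],
       [  0.        ,   0.        ,   1.        ]]), 'mount': array([[ 1.05199457e-03,  9.64467525e-01,  2.64199329e-01,
         6.65840798e+01],
       [ 9.99999413e-01, -1.08340387e-03, -2.68210744e-05,
         1.67139598e-01],
       [ 2.60366520e-04,  2.64199203e-01, -9.64468099e-01,
        -1.42526320e+02],
       [ 0.00000000e+00,  0.00000000e+00,  0.00000000e+00,
         1.00000000e+00]])}
```

View pics/scene0.png

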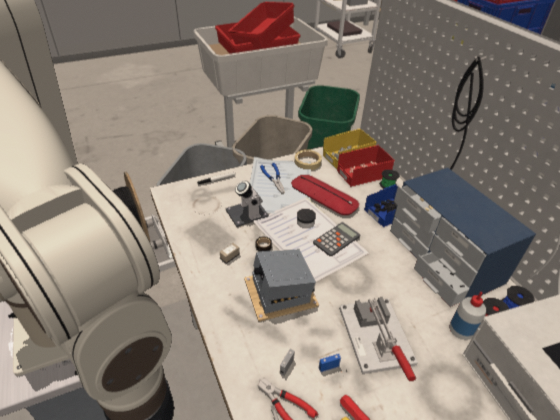

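View pics/side0.png

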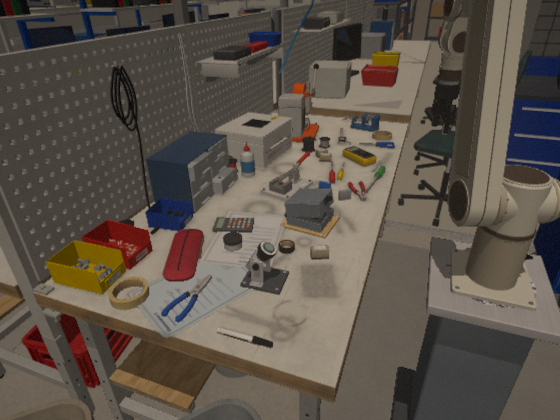

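View pics/wrist0.png

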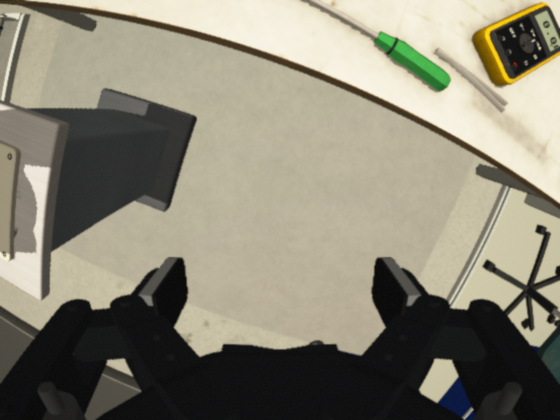

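The scene picture shows the isolator near (282,282), the camera stand near (247,205), the relay at (229,253) and the tape at (263,243). In the side picture the isolator is near (312,210) and the stand near (264,270). I'll zoom in on both.

```bash
python3 - <<'E'
import cv2
def crop(n,x0,y0,x1,y1,s,o):
    im=cv2.imread(f"pics/{n}.png")[y0:y1,x0:x1]
    im=cv2.resize(im,None,fx=s,fy=s,interpolation=cv2.INTER_CUBIC)
    for x in range(x0,x1,10):
        cv2.putText(im,str(x),((x-x0)*s,8),0,.3,(0,0,255)); cv2.line(im,((x-x0)*s,10),((x-x0)*s,14),(0,0,255))
    for y in range(y0,y1,10):
        cv2.putText(im,str(y),(0,(y-y0)*s+4),0,.3,(0,0,255)); cv2.line(im,(20,(y-y0)*s),(24,(y-y0)*s),(0,0,255))
    cv2.imwrite(f"pics/{o}.png",im)
crop("scene0",220,230,330,325,6,"c1")
crop("side0",270,170,350,250,7,"c2")
crop("scene0",215,165,295,245,7,"c3")
crop("side0",225,225,335,305,7,"c4")
E
```

```text
(no output)
```

View pics/c1.png

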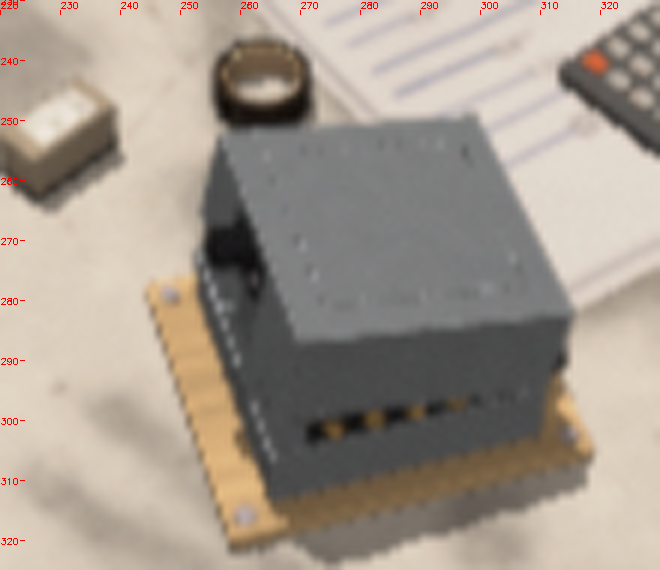

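View pics/c2.png

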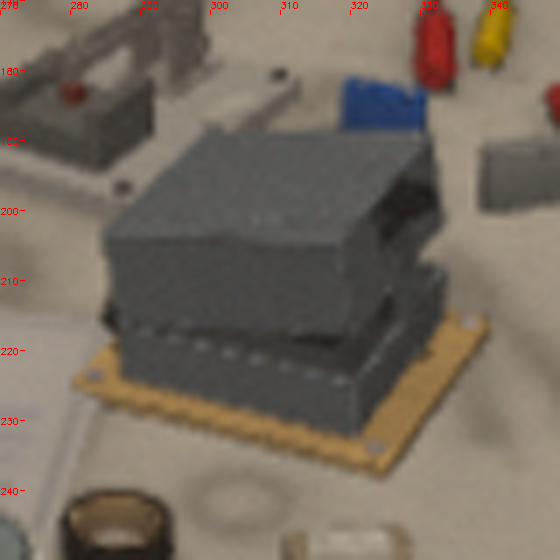

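View pics/c3.png

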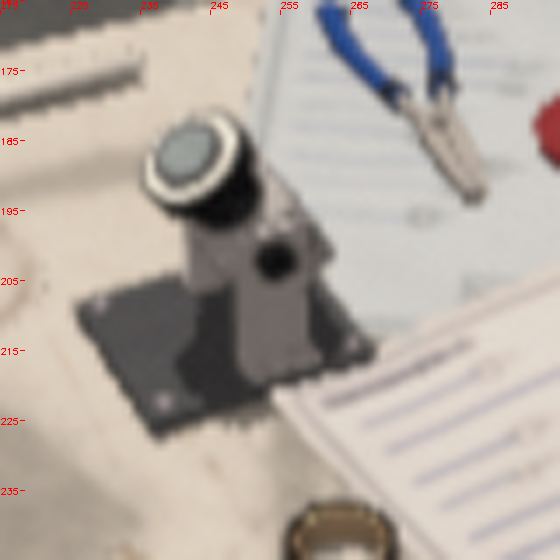

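View pics/c4.png

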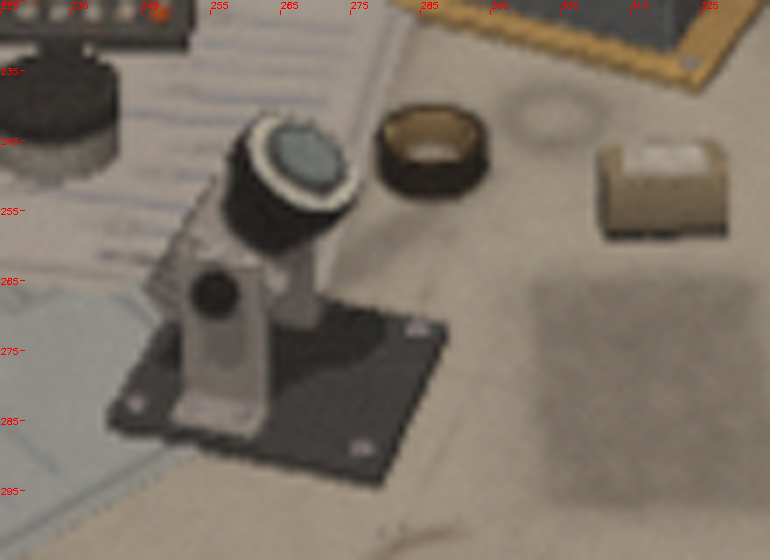

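```bash
cat > h.py <<'E'
import numpy as np, cv2
from scipy.optimize import least_squares
from scipy.spatial.transform import Rotation as R
from cell import r, viewer, workorder
CM={n:viewer.camera_model(n) for n in("scene","side","wrist")}
def proj(n,P):
    P=np.atleast_2d(P).astype(float);m=CM[n];T=m["camera_from_world"];K=m["camera_matrix"]
    c=P@T[:3,:3].T+T[:3,3]; c=c*[1,-1,-1]
    p=c@K.T; return p[:,:2]/p[:,2:]
def wproj(P,tp,rv):
    P=np.atleast_2d(P).astype(float);M=CM["wrist"]["mount"];K=CM["wrist"]["camera_matrix"]
    t=R.from_rotvec(rv).inv().apply(P-np.array(tp))
    c=(t-M[:3,3])@M[:3,:3]; c=c*[1,-1,-1]
    rho=np.hypot(c[:,0],c[:,1]);th=np.arctan2(rho,c[:,2])
    return np.c_[K[0,2]+K[0,0]*th*c[:,0]/rho,K[1,2]+K[1,1]*th*c[:,1]/rho]
def iso(P,q): # isolator local->world
    x,y,yaw=q[:3];P=np.atleast_2d(P).astype(float);c,s=np.cos(yaw),np.sin(yaw)
    return np.c_[x+c*P[:,0]-s*P[:,1],y+s*P[:,0]+c*P[:,1],P[:,2]]
def cov(P,a): # cover local (relative hinge, shut) -> isolator local ; a grows: near edge up
    P=np.atleast_2d(P).astype(float);c,s=np.cos(a),np.sin(a)
    return np.c_[60+c*P[:,0]+s*P[:,2],P[:,1],40-s*P[:,0]+c*P[:,2]]
def crop(n,x0,y0,x1,y1,s,o):
    im=cv2.imread(f"pics/{n}.png")[y0:y1,x0:x1]
    im=cv2.resize(im,None,fx=s,fy=s,interpolation=cv2.INTER_CUBIC)
    for x in range(x0,x1,10):
        cv2.putText(im,str(x),((x-x0)*s,8),0,.3,(0,0,255)); cv2.line(im,((x-x0)*s,10),((x-x0)*s,14),(0,0,255))
    for y in range(y0,y1,10):
        cv2.putText(im,str(y),(0,(y-y0)*s+4),0,.3,(0,0,255)); cv2.line(im,(20,(y-y0)*s),(24,(y-y0)*s),(0,0,255))
    cv2.imwrite(f"pics/{o}.png",im)
def uc(c,x0,y0,s): return (np.array(c)+.5)/s-.5+[x0,y0]
E
cat > fit1.py <<'E'
from h import *
for n in("scene","side"):
    T=CM[n]["camera_from_world"];print(n,-T[:3,:3].T@T[:3,3])
b=[(-80,70,9),(-80,-70,0),(80,-70,0)]; bs=uc([(150,285),(230,548),(590,458)],220,230,6)
b2=[(-80,-70,9),(-80,70,0),(80,70,9)]; b2s=uc([(489,318),(385,477),(74,382)],270,170,7)
cv=[(-120,58,48),(0,58,48),(0,-58,48),(-120,-58,48)]
cs=uc([(222,135),(472,117),(572,312),(298,340)],220,230,6)
cs2=uc([(345,243),(108,240),(210,130),(428,135)],270,170,7)
def f(q):
    return np.concatenate([(proj("scene",iso(b,q))-bs).ravel(),(proj("side",iso(b2,q))-b2s).ravel(),
     (proj("scene",iso(cov(cv,q[3]),q))-cs).ravel(),(proj("side",iso(cov(cv,q[3]),q))-cs2).ravel()])
s=least_squares(f,[450,-50,0,.1],loss="soft_l1");print("iso",s.x.round(3));print(s.fun.reshape(-1,2).round(2).tolist())
q=s.x
print("hinge",iso([60,0,40],q),"pull",iso(cov([-130,0,41],q[3]),q))
p1=[(0,45,10),(0,-45,0),(110,-45,5)];p1s=uc([(77,308),(157,437),(375,352)],215,165,7)
p2=[(110,45,5),(0,45,0),(0,-45,8)];p2s=uc([(108,427),(382,487),(447,330)],225,225,7)
L=[(40,0,113)]
Ls=uc([(190,152)],215,165,7);L2=uc([(308,160)],225,225,7)
def g(q): return np.concatenate([(proj("scene",iso(p1,q))-p1s).ravel(),(proj("side",iso(p2,q))-p2s).ravel(),(proj("scene",iso(L,q))-Ls).ravel(),(proj("side",iso(L,q))-L2).ravel()])
s=least_squares(g,[450,150,0],loss="soft_l1");print("cam",s.x.round(3));print(s.fun.reshape(-1,2).round(2).tolist())
print("view",iso([40-50,0,113+86.6],s.x))
E
python3 fit1.py
```

```text
scene [ 218.95232451 -739.47870195  897.3530528 ]
side [232.92119245 948.90112443 693.29436455]
iso [ 533.342 -114.738    6.172   12.747]
[[-1.15, -0.45], [-0.03, 0.5], [0.45, -0.04], [0.55, -0.19], [0.39, 0.35], [-0.6, -0.35], [-1.28, -0.29], [0.59, -1.06], [0.4, -0.23], [-0.4, 0.6], [-0.31, -0.08], [-0.97, -1.63], [-0.55, -0.81], [1.08, -0.37]]
hinge [[ 592.96970339 -121.41127586   40.        ]] pull [[ 473.17135797 -108.00324463  103.6363193 ]]
cam [5.10793e+02 2.04806e+02 8.10000e-02]
[[-1.03, -1.1], [-0.33, 0.17], [0.45, -0.03], [-0.62, -0.25], [0.24, 0.15], [-0.14, -1.5], [-0.64, -0.26], [-0.06, -1.1]]
view [[500.82605499 203.99650557 199.6       ]]
```

Fit so far:
- Isolator: about (533, -115), yaw -0.11, cover about 0.18 rad open.
- Camera stand: about (511, 205), yaw 0.08.

The moves only turn the tool about its own z, but the final pose needs a 30° tilt. I'll lift, head for the work area, and test high in free space what an out-of-reach target does to the tool's tilt.

```bash
python3 -m creep '[0.4,0.1,-0.1,-0.3,0, 0.4,0.3,-0.2,-0.5,0, 0.4,0.4,-0.3,-0.7,0, 0.4,0.6,-0.4,-0.8,0, 0.4,0.8,-0.5,-0.9,0, 0.4,1,-0.6,-1,0, 0.4,1,-0.6,-1,0, 0.4,1,-0.6,-1,0]' 60; python3 -m creep '[0.4,0.2,-0.1,0,0, 0.4,0.4,-0.3,0,0, 0.4,0.6,-0.4,0,0, 0.4,0.8,-0.5,0,0, 0.4,1,-0.6,0,0, 0.4,1,-0.6,0,0, 0.4,1,-0.6,0,0, 0.4,1,-0.6,0,0]'; python3 -c "
from h import *
s=r.state();print(s['joint_pos'],R.from_rotvec(s['ee_rot']).as_matrix().round(3))"
```

```text
time_s: 0.82
tool_pos: [322.7, -283.0, 433.5]
ee_rot: [3.089, 0.565, 0.004]
force: [0.1, -1.2, 0.5]
finger_gap: 0.604
time_s: 1.48
tool_pos: [466.5, -101.5, 430.3]
ee_rot: [-3.09, -0.567, 0.003]
force: [-0.2, 0.3, 0.3]
finger_gap: 0.604
[-2.13876982e-01  2.10694168e-01  4.80730028e-01  1.84302044e+00
 -4.45724387e-04  2.56470494e+00] [[ 0.935  0.355 -0.002]
 [ 0.355 -0.935  0.   ]
 [-0.002 -0.001 -1.   ]]
```

```bash
cat >> h.py <<'E'
def unproj(n,px,z):
    m=CM[n];T=m["camera_from_world"];K=m["camera_matrix"]
    d=np.linalg.inv(K)@[px[0],px[1],1];d=T[:3,:3].T@(d*[1,-1,-1]);o=-T[:3,:3].T@T[:3,3]
    return (o+d*(z-o[2])/d[2]).round(0)
E
python3 -c "
from h import *
print('drawer base',unproj('scene',(398,238),0),unproj('scene',(455,298),0),'top?',[unproj('scene',(402,180),z) for z in(150,250,350)])
print('peg',unproj('scene',(372,135),0))
print('tin',unproj('scene',(306,222),0),'redcase',unproj('scene',(340,195),30))
print('relay',unproj('scene',(230,253),20),unproj('side',(319,252),20),'tape',unproj('scene',(263,246),10),unproj('side',(287,246),10))
"; python3 -m creep '[0.4,0.2,0,0,0, 0.4,0.4,0,0,0, 0.4,0.6,0,0,0, 0.4,0.8,0,0,0, 0.4,1,0,0,0, 0.4,1,0,0,0, 0.4,1,0,0,0, 0.4,1,0,0,0]'
```

```text
drawer base [942. -71.   0.] [ 945. -311.    0.] top? [array([977.,  10., 150.]), array([875., -90., 250.]), array([ 774., -190.,  350.])]
peg [1200.  453.    0.]
tin [720.  99.  -0.] redcase [863. 142.  30.]
relay [455.  49.  20.] [453.  67.  20.] tape [554.  47.  10.] [555.  56.  10.]
time_s: 2.15
tool_pos: [640.1, -32.9, 429.1]
ee_rot: [-3.089, -0.56, 0.016]
force: [-0.4, -0.7, -0.5]
finger_gap: 0.598
```

```bash
python3 -m creep '[0.4,0.2,0,0,0, 0.4,0.4,0,0,0, 0.4,0.5,0,0,0, 0.4,0.6,0,0,0, 0.4,0.7,0,0,0, 0.4,0.8,0,0,0, 0.4,0.8,0,0,0, 0.4,0.8,0,0,0]';python3 -c "
from h import *
s=r.state();print(s['joint_pos'],R.from_rotvec(s['ee_rot']).as_matrix().round(3))"
```

```text
time_s: 2.82
tool_pos: [643.9, 16.6, 419.9]
ee_rot: [-3.087, -0.562, 0.036]
force: [-0.2, -1.2, -0.7]
finger_gap: 0.598
[2.56400351e-02 7.19596089e-01 1.27450733e+00 2.14899827e+00
 4.33584721e-04 2.80703304e+00] [[ 0.936  0.352 -0.023]
 [ 0.352 -0.936 -0.   ]
 [-0.022 -0.008 -1.   ]]
```

```bash
python3 -m creep '[0.4,0,0,-0.2,0, 0.4,0,0,-0.4,0, 0.4,0,0,-0.6,0, 0.4,0,0,-0.8,0, 0.4,0,0,-1,0, 0.4,0,0,-1,0, 0.4,0,0,-1,0, 0.4,0,0,-1,0]';python3 -c "
from h import *
s=r.state();print(s['joint_pos'],R.from_rotvec(s['ee_rot']).as_matrix().round(3))"
```

```text
time_s: 3.48
tool_pos: [630.6, 15.7, 462.3]
ee_rot: [3.084, 0.561, 0.067]
force: [0.9, -0.7, -0.7]
finger_gap: 0.601
[2.46412887e-02 6.52963312e-01 1.27410876e+00 2.14883351e+00
 4.86995740e-04 2.80666594e+00] [[ 0.935  0.352  0.043]
 [ 0.352 -0.936  0.002]
 [ 0.041  0.014 -0.999]]
```

```bash
python3 -m creep '[0.4,0,0,-1,0, 0.4,0,0,-1,0, 0.4,0,0,-1,0, 0.4,0,0,-1,0, 0.4,0,0,-1,0, 0.4,0,0,-1,0, 0.4,0,0,-1,0, 0.4,0,0,-1,0]';python3 -c "
from h import *
s=r.state();print(s['joint_pos'],R.from_rotvec(s['ee_rot']).as_matrix().round(3))"
```

```text
time_s: 4.15
tool_pos: [614.1, 15.4, 504.4]
ee_rot: [3.07, 0.558, 0.171]
force: [0.2, 0.3, -0.6]
finger_gap: 0.598
[2.47569446e-02 5.85224427e-01 1.27399080e+00 2.14881423e+00
 4.91964965e-04 2.80658960e+00] [[ 0.93   0.35   0.11 ]
 [ 0.352 -0.936  0.003]
 [ 0.105  0.036 -0.994]]
```

```bash
python3 -m creep '[0.4,-0.1,0,0.2,0, 0.4,-0.2,0,0.4,0, 0.4,-0.3,0,0.5,0, 0.4,-0.3,0,0.5,0, 0.4,-0.3,0,0.5,0, 0.4,-0.3,0,0.5,0, 0.4,-0.3,0,0.5,0, 0.4,-0.3,0,0.5,0]';python3 -c "
from h import *
s=r.state();print(s['joint_pos'],R.from_rotvec(s['ee_rot']).as_matrix().round(3))"
```

```text
time_s: 4.82
tool_pos: [571.2, -5.3, 402.2]
ee_rot: [3.068, 0.558, 0.182]
force: [0.6, -0.1, 1.2]
finger_gap: 0.601
[-0.01182618  0.29408739  0.50949691  1.66838647  0.00467276  2.7701702 ] [[ 0.929  0.35   0.118]
 [ 0.352 -0.936  0.003]
 [ 0.111  0.038 -0.993]]
```

The tilt persists and is additive: each out-of-reach push up adds about 4° radially. That gives me a way to reach 30°. The tool now tilts 6.8°, in the plane of the pads for both grasps, so it does no harm. Next I'll go above the isolator, turn into line with it and look.

```bash
python3 -m creep '[0.4,-0.15,0.03,0.15,0.15, 0.4,-0.3,0.06,0.3,0.3, 0.4,-0.5,0.1,0.45,0.45, 0.4,-0.7,0.15,0.6,0.6, 0.4,-0.9,0.19,0.75,0.6, 0.4,-0.9,0.19,0.75,0.6, 0.4,-0.9,0.19,0.75,0.6, 0.4,-0.9,0.19,0.75,0.6]';cat > look.py <<'E'
from h import *
import sys
k=sys.argv[1]
for n in sys.argv[2:]:
    s=r.state();np.save(f"pics/{n}{k}.npy",np.r_[s['tool_pos'],s['ee_rot'],s['finger_gap']])
    cv2.imwrite(f"pics/{n}{k}.png",viewer.snapshot(n))
s=r.state();print(s['time_s'],s['tool_pos'].round(1),s['joint_pos'].round(3),s['force'].round(1),round(s['finger_gap'],3));print(R.from_rotvec(s['ee_rot']).as_matrix().round(3))
E
python3 look.py 1 wrist
```

```text
time_s: 5.48
tool_pos: [433.7, -104.8, 234.4]
ee_rot: [-3.122, 0.177, -0.18]
force: [0.0, 0.4, 1.7]
finger_gap: 0.598
5.5333 [ 435.2 -104.7  235.6] [-0.258  0.045 -0.223  1.189  0.032  2.998] [0.8 0.3 0.8] 0.598
[[ 0.987 -0.111  0.118]
 [-0.112 -0.994  0.002]
 [ 0.117 -0.015 -0.993]]
```

View pics/wrist1.png

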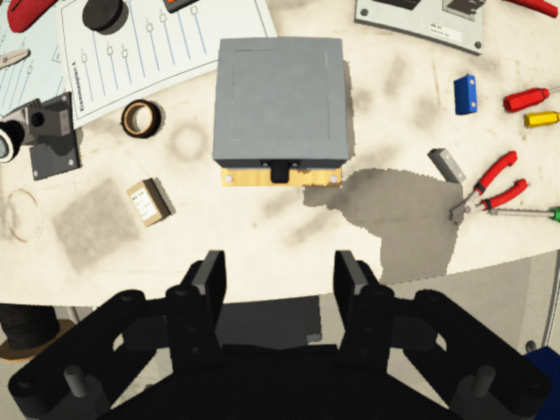

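The wrist picture shows the shut-looking cover at (215–347, 38–168), the lug at about (280,171), and the stand plate at (40–78, 95–180). I'll zoom in to refine.

```bash
python3 -c "
from h import *
crop('wrist1',200,25,365,195,4,'w1a');crop('wrist1',0,85,180,235,4,'w1b')"
```

```text
(no output)
```

View pics/w1a.png

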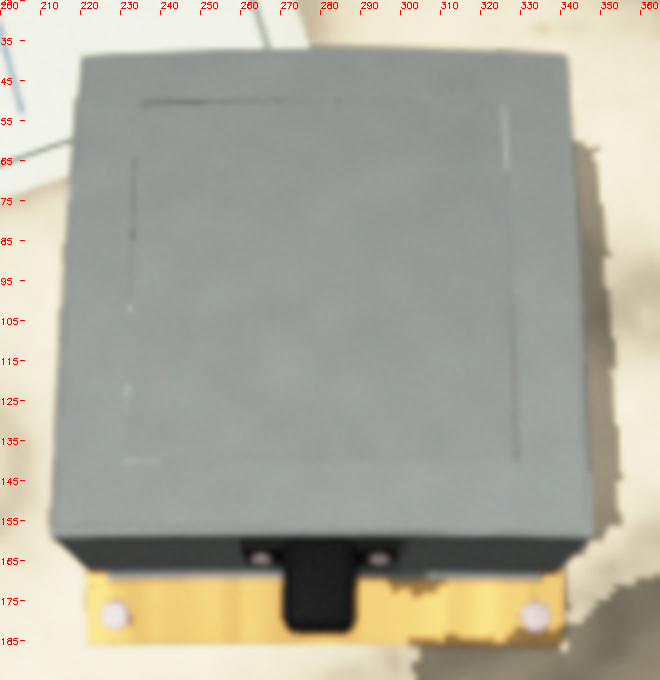

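View pics/w1b.png

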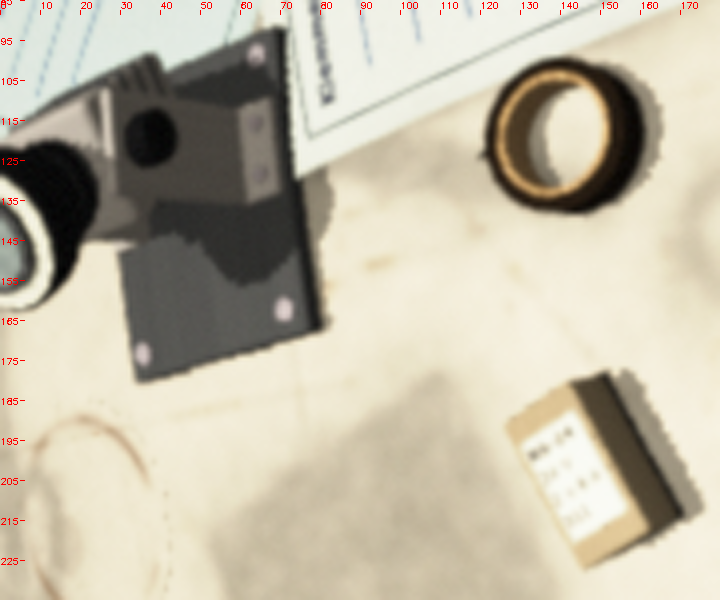

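```bash
cat > fit2.py <<'E'
exec(open("fit1.py").read().split("s=least_squares(f")[0])
W=np.load("pics/wrist1.npy");wp=lambda P:wproj(P,W[:3],W[3:6])
wc=[(-120,58,48),(-120,-58,48),(0,58,48),(0,-58,48),(-140,0,47)];ws=uc([(50,533),(592,535),(83,57),(567,57),(320,630)],200,25,4)
wb=[(-80,70,9),(-80,-70,9)];wbs=uc([(88,642),(565,646)],200,25,4)
def f2(q):
    return np.concatenate([f(q),(wp(iso(cov(wc,q[3]),q))-ws).ravel(),(wp(iso(wb,q))-wbs).ravel()])
s=least_squares(f2,[533,-115,-.11,.18],loss="soft_l1");q=s.x;print("iso",q.round(3));print(s.fun.reshape(-1,2)[14:].round(2).tolist())
fw=lambda q:f2(q)[28:]
s2=least_squares(fw,[533,-115,-.11,.18],loss="soft_l1");print("wrist only",s2.x.round(3),s2.fun.reshape(-1,2).round(2).tolist())
for q in (s.x,s2.x): print("hinge",iso([60,0,40],q).round(1),"pull",iso(cov([-130,0,41],q[3]),q).round(1))
exec("p1="+open("fit1.py").read().split("\np1=")[1].split('s=least')[0])
w3=[(0,45,10),(0,-45,5),(110,-45,10)];w3s=uc([(137,382),(325,326),(285,28)],0,85,4)
def g2(q): return np.r_[g(q),(wp(iso(w3,q))-w3s).ravel()]
s=least_squares(g2,[511,205,.08],loss="soft_l1");print("cam",s.x.round(3),s.fun.reshape(-1,2).round(2).tolist())
s=least_squares(lambda q:(wp(iso(w3,q))-w3s).ravel(),[511,205,.08]);print("cam wrist",s.x.round(3),s.fun.round(2))
E
python3 fit2.py
```

```text
scene [ 218.95232451 -739.47870195  897.3530528 ]
side [232.92119245 948.90112443 693.29436455]
iso [ 5.33571e+02 -1.14844e+02 -1.15000e-01  1.85000e-01]
[[-0.11, 0.97], [0.4, 1.03], [-0.84, -1.35], [0.65, -1.42], [0.06, -0.05], [-0.5, 0.35], [0.12, -0.0]]
wrist only [ 5.33491e+02 -1.14868e+02 -1.16000e-01  1.89000e-01] [[-0.22, 0.7], [0.5, 0.86], [-0.74, -1.48], [0.73, -1.46], [0.03, -0.25], [-0.52, 0.36], [0.09, 0.11]]
hinge [[ 593.2 -121.7   40. ]] pull [[ 473.7 -107.9  104.2]]
hinge [[ 593.1 -121.8   40. ]] pull [[ 473.9 -107.9  104.7]]
cam [5.10492e+02 2.03768e+02 5.70000e-02] [[-0.7, -0.98], [-0.63, 0.52], [0.58, 0.81], [-0.36, -1.19], [0.09, -0.17], [0.46, -1.63], [-0.48, 0.14], [0.32, -1.52], [-0.08, 0.19], [-0.52, 0.36], [-1.72, -2.86]]
cam wrist [5.09403e+02 2.03223e+02 4.10000e-02] [ 0.18  0.39 -0.03  1.62 -0.4  -2.11]
```

```bash
python3 -m creep '[0.4,0.09,0.005,0.15,0.02, 0.4,0.09,0.005,0.3,0.02, 0.4,0.09,0.005,0.45,0.02, 0.4,0.09,0.005,0.6,0.02, 0.4,0.09,0.005,0.71,0.02, 0.4,0.09,0.005,0.71,0.02, 0.6,0.09,0.005,0.71,0.02, 0.9,0.09,0.005,0.71,0.02]' 60;python3 -m creep '[1,0,0,0,0, 1,0,0,0,0, 1,0,0,0,0, 1,0,0,0,0, 1,0,0,0,0, 1,0,0,0,0, 1,0,0,0,0, 1,0,0,0,0]'; python3 look.py 2 wrist
```

```text
time_s: 6.2
tool_pos: [468.8, -106.6, 96.1]
ee_rot: [-3.12, 0.197, -0.182]
force: [0.7, 0.1, 0.2]
finger_gap: 0.326
time_s: 6.87
tool_pos: [467.3, -106.5, 94.6]
ee_rot: [-3.12, 0.198, -0.181]
force: [4.7, 0.8, -1.3]
finger_gap: 0.161
6.9167 [ 467.2 -106.5   94.6] [-0.244  0.231 -0.399  0.829  0.031  3.026] [ 6.   1.  -0.7] 0.165
[[ 0.985 -0.126  0.116]
 [-0.127 -0.992  0.003]
 [ 0.114 -0.018 -0.993]]
```

View pics/wrist2.png

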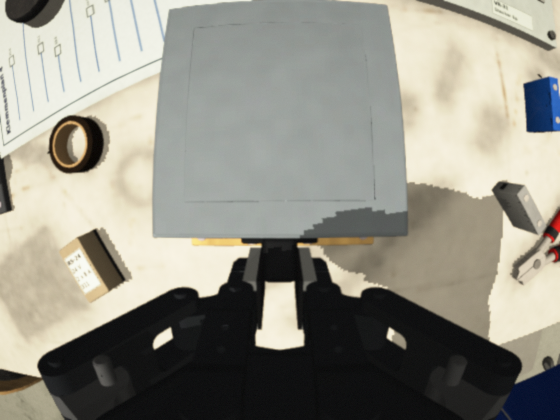

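```bash
cat > arc.py <<'E'
from h import *
import sys
q=[533.5,-114.86,-.1155,0]
a0,a1,n,b0,b1=map(float,sys.argv[1:6])
s=r.state();M=R.from_rotvec(s['ee_rot']).as_matrix()
P=lambda a,b:iso(cov([-134-b,0,41],a),q)[0]
for i in range(1,int(n)+1):
    a=a0+(a1-a0)*i/n;b=b0+(b1-b0)*i/n
    print(round(a,2),((P(a,b)-P(a0,b0))@M/200).round(3))
E
python3 arc.py .187 1.05 8 0 2
```

```text
0.29 [ 0.045 -0.002 -0.061]
0.4 [ 0.096 -0.003 -0.116]
0.51 [ 0.153 -0.005 -0.166]
0.62 [ 0.214 -0.006 -0.209]
0.73 [ 0.281 -0.008 -0.246]
0.83 [ 0.351 -0.009 -0.275]
0.94 [ 0.424 -0.01  -0.297]
1.05 [ 0.498 -0.011 -0.311]
```

```bash
python3 -m creep '[1,0.045,-0.002,-0.061,0, 1,0.096,-0.003,-0.116,0, 1,0.153,-0.005,-0.166,0, 1,0.214,-0.006,-0.209,0, 1,0.281,-0.008,-0.246,0, 1,0.351,-0.009,-0.275,0, 1,0.424,-0.01,-0.297,0, 1,0.498,-0.011,-0.311,0]'; python3 look.py 3 wrist;python3 arc.py 1.05 1.78 8 2 3
```

```text
time_s: 7.58
tool_pos: [552.3, -116.5, 164.4]
ee_rot: [-3.12, 0.2, -0.157]
force: [-6.7, 1.1, 2.2]
finger_gap: 0.165
7.6333 [ 556.1 -116.9  165.4] [-0.222  0.332 -0.051  1.085  0.027  3.049] [-2.5  1.7  3.3] 0.164
[[ 0.986 -0.126  0.106]
 [-0.128 -0.992  0.004]
 [ 0.104 -0.018 -0.994]]
1.14 [ 0.064 -0.001 -0.006]
1.23 [ 0.129 -0.002 -0.005]
1.32 [ 0.194 -0.003  0.001]
1.42 [ 0.257 -0.003  0.013]
1.51 [ 0.32  -0.004  0.031]
1.6 [ 0.38  -0.004  0.054]
1.69 [ 0.438 -0.004  0.083]
1.78 [ 0.494 -0.005  0.117]
```

View pics/wrist3.png

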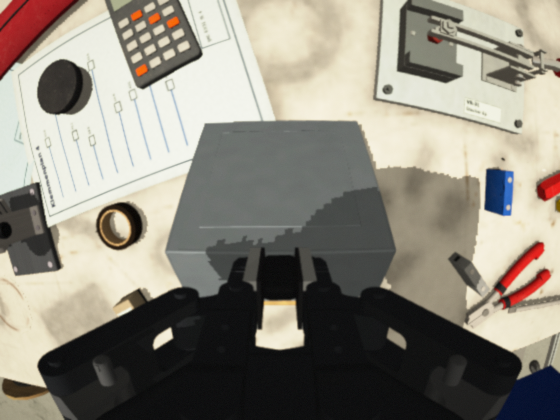

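The cover is following the pinch: it is seen end-on at about 60°, with the lug in the pads at (280,275). I'll continue the arc.

```bash
python3 -m creep '[1,0.064,-0.001,-0.006,0, 1,0.129,-0.002,-0.005,0, 1,0.194,-0.003,0.001,0, 1,0.257,-0.003,0.013,0, 1,0.32,-0.004,0.031,0, 1,0.38,-0.004,0.054,0, 1,0.438,-0.004,0.083,0, 1,0.494,-0.005,0.117,0]'; python3 look.py 4 wrist scene
```

```text
time_s: 8.3
tool_pos: [658.7, -128.7, 157.4]
ee_rot: [-3.12, 0.198, -0.183]
force: [2.1, 0.9, 9.5]
finger_gap: 0.138
8.4 [ 660.8 -129.1  156.6] [-0.205  0.53   0.231  1.155  0.026  3.065] [5.  0.8 6.3] 0.116
[[ 0.985 -0.126  0.12 ]
 [-0.127 -0.992  0.002]
 [ 0.119 -0.017 -0.993]]
```

View pics/wrist4.png

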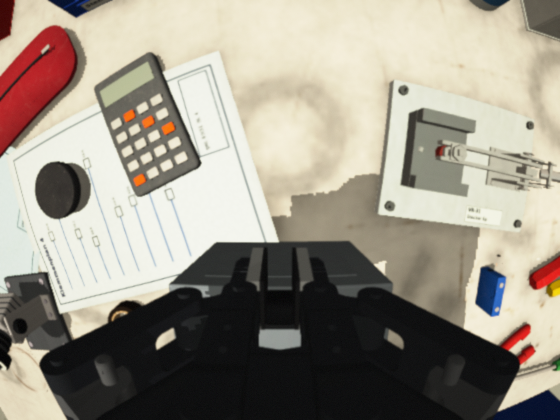

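View pics/scene4.png

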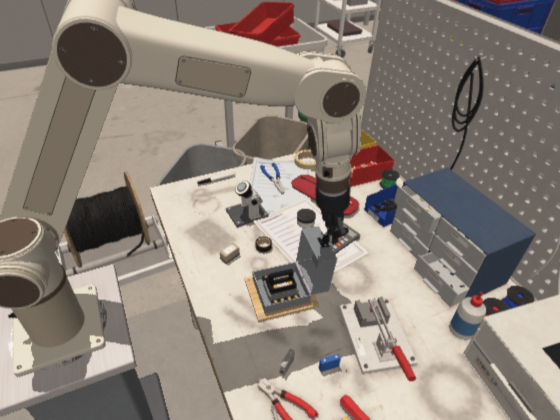

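```bash
python3 -c "
from h import *
crop('scene4',235,200,365,325,6,'c5')
q=[533.5,-114.86,-.1155]
for a in (1.5,1.6,1.7,1.8):
  print(a,proj('scene',iso(cov([(0,-58,0),(0,-58,48),(-120,-58,48),(-120,-58,0),(-120,58,0),(-120,58,48),(-140,0,41)],a),q)).round(1).tolist())"
```

```text
1.5 [[310.5, 294.4], [328.5, 289.2], [330.4, 257.6], [311.1, 262.9], [294.3, 229.4], [312.3, 224.7], [318.5, 235.4]]
1.6 [[310.5, 294.4], [328.3, 290.4], [335.0, 257.8], [315.9, 261.8], [298.8, 228.4], [316.6, 225.1], [323.8, 235.4]]
1.7 [[310.5, 294.4], [328.0, 291.6], [339.3, 258.4], [320.7, 260.9], [303.3, 227.7], [320.7, 225.9], [328.8, 235.8]]
1.8 [[310.5, 294.4], [327.5, 292.9], [343.2, 259.4], [325.3, 260.5], [307.6, 227.4], [324.4, 227.0], [333.5, 236.7]]
```

View pics/c5.png

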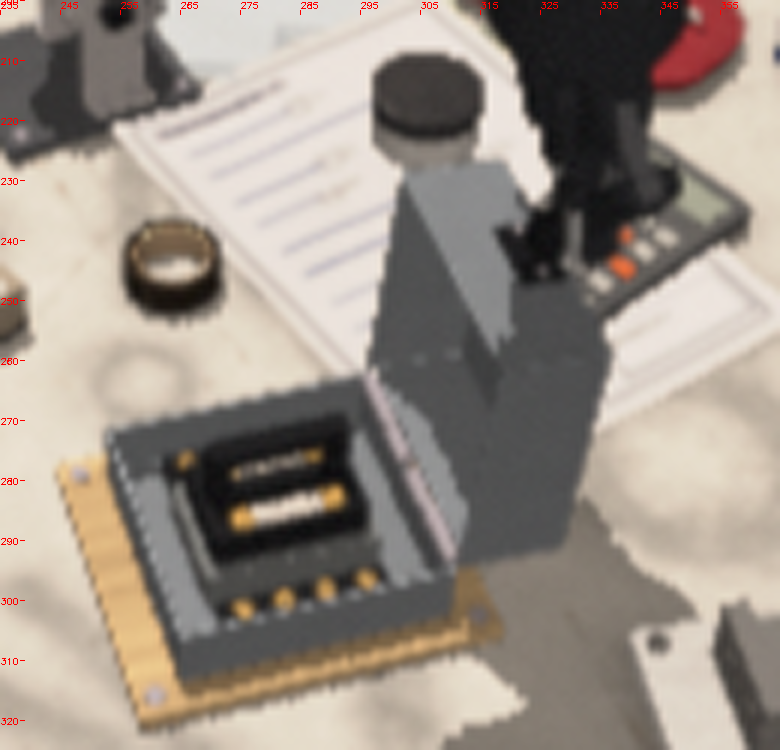

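The scene picture shows the cover past upright at roughly 1.65 rad: its near corners are at (318,258) and (337,258). The pads are just beyond the lug. The carrier sits in its base at about (283,283). I'll release, lift clear and look at the carrier from above.

```bash
python3 -m creep '[0.4,0,0,0,0, 0.4,0,0,0,0, 0.4,0,0,0,0, 0.4,0.02,0,-0.15,0, 0.4,0.04,0,-0.3,0, 0.4,0.05,0,-0.45,0, 0.4,0.07,-0.01,-0.6,0, 0.4,0.07,-0.01,-0.6,0]'; python3 -m creep '[0.4,-0.2,0,0,0, 0.4,-0.4,0,0,0, 0.4,-0.6,0.01,0,0, 0.4,-0.8,0.02,0.02,0, 0.4,-0.96,0.03,0.04,0, 0.4,-0.96,0.03,0.04,0, 0.4,-0.96,0.03,0.04,0, 0.4,-0.96,0.03,0.04,0]'; python3 look.py 5 wrist side
```

```text
time_s: 9.07
tool_pos: [658.6, -129.7, 281.7]
ee_rot: [-3.122, 0.2, -0.187]
force: [0.3, -0.0, 1.8]
finger_gap: 0.603
time_s: 9.73
tool_pos: [468.1, -110.6, 245.6]
ee_rot: [-3.121, 0.2, -0.174]
force: [1.4, 0.3, 0.3]
finger_gap: 0.601
9.8333 [ 469.6 -110.7  246. ] [-0.251  0.113 -0.119  1.23   0.03   3.02 ] [1.2 0.2 0.5] 0.601
[[ 0.986 -0.126  0.112]
 [-0.127 -0.992  0.003]
 [ 0.111 -0.017 -0.994]]
```

View pics/wrist5.png

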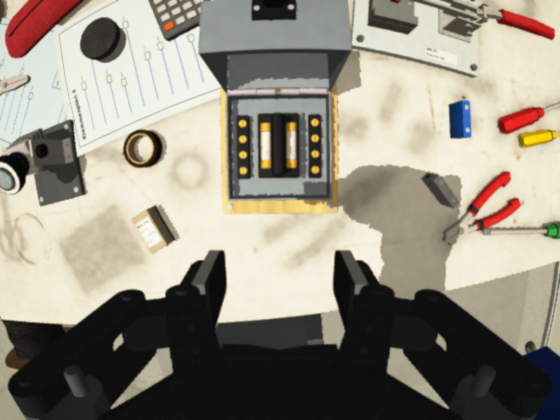

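```bash
python3 -c "
from h import *
crop('wrist5',210,75,345,220,5,'w5')
crop('wrist5',0,110,110,215,6,'w5b')"
```

```text
(no output)
```

View pics/w5.png

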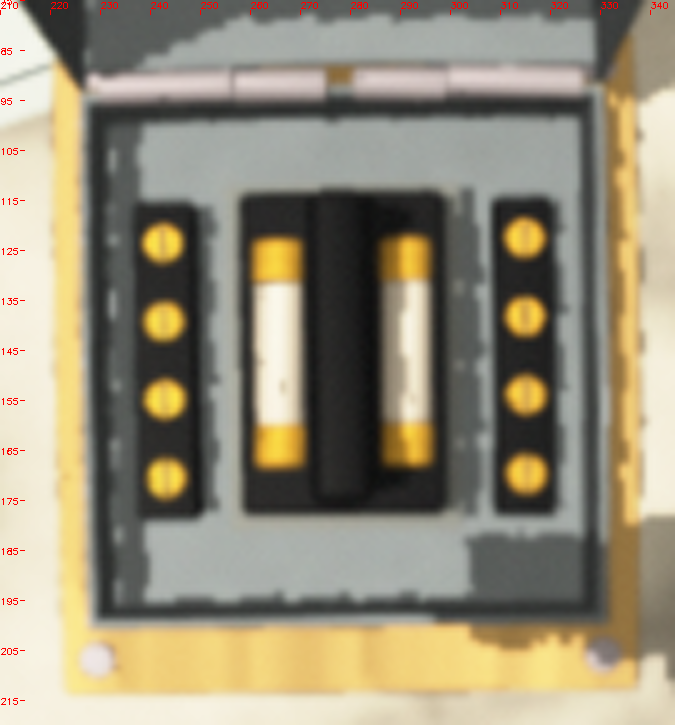

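View pics/w5b.png

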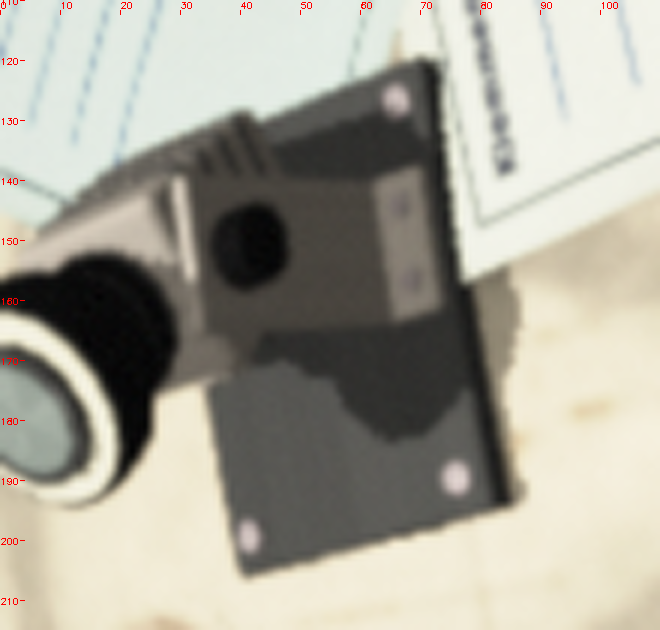

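```bash
cat > fit3.py <<'E'
from h import *
W=np.load("pics/wrist5.npy");wp=lambda P:wproj(P,W[:3],W[3:6])
c=[(35,22,49),(35,-22,49),(-35,22,49),(-35,-22,49),(31,6,81),(31,-6,81),(-31,6,81),(-31,-6,81)]
cs=uc([(240,193),(443,193),(241,515),(447,515),(318,190),(365,190),(318,498),(374,498)],210,75,5)
s=least_squares(lambda q:(wp(iso(c,q))-cs).ravel(),[533,-115,-.115],loss="soft_l1");print("carrier",s.x.round(3));print(s.fun.reshape(-1,2).round(1).tolist())
b=[(-60,58,40),(-60,-58,40),(-80,70,9),(-80,-70,9)];bs=uc([(93,622),(607,624),(67,692),(638,690)],210,75,5)
s=least_squares(lambda q:(wp(iso(b,q))-bs).ravel(),[533,-115,-.115],loss="soft_l1");print("iso",s.x.round(3));print(s.fun.reshape(-1,2).round(1).tolist())
d=[(0,45,10),(0,-45,0),(110,-45,10),(0,-45,10)];ds=uc([(240,577),(514,505),(428,60),(492,508)],0,110,6)
s=least_squares(lambda q:(wp(iso(d,q))-ds).ravel(),[510,204,.06],loss="soft_l1");print("stand",s.x.round(3));print(s.fun.reshape(-1,2).round(1).tolist())
q=[533.5,-114.86,-.1155]
print(wp(iso([(0,0,81),(31,0,81)],q)))
E
python3 fit3.py
```

```text
carrier [ 5.33056e+02 -1.14840e+02 -1.16000e-01]
[[-0.2, -0.4], [0.7, -1.0], [0.3, 0.5], [0.5, 0.1], [-2.0, -0.7], [1.1, -0.9], [-1.3, 1.6], [-0.1, 1.5]]
iso [ 5.33815e+02 -1.15715e+02 -1.23000e-01]
[[-0.9, 0.5], [0.9, -0.0], [-0.5, -0.4], [0.5, -0.0]]
stand [5.10222e+02 2.06283e+02 3.90000e-02]
[[-0.9, -0.0], [0.6, 0.3], [-0.6, -1.9], [0.4, 0.7]]
[[277.75222086 143.14780055]
 [277.41961985 111.3305178 ]]
```

```bash
python3 -m creep '[0.4,0.12,0,0.15,-0.015, 0.4,0.22,-0.005,0.3,-0.015, 0.4,0.22,-0.005,0.45,-0.015, 0.4,0.22,-0.005,0.6,-0.015, 0.4,0.22,-0.005,0.75,-0.015, 0.4,0.22,-0.005,0.87,-0.015, 0.4,0.22,-0.005,0.95,-0.015, 0.4,0.22,-0.005,0.95,-0.015]' 100; python3 look.py 6 wrist
```

```text
time_s: 10.5
tool_pos: [531.6, -113.7, 57.3]
ee_rot: [-3.121, 0.18, -0.163]
force: [-0.9, 0.2, 0.9]
finger_gap: 0.598
10.55 [ 532.7 -114.    59.5] [-0.226  0.393 -0.268  0.805  0.028  3.032] [-0.2 -0.3  0.9] 0.599
[[ 0.988 -0.114  0.107]
 [-0.115 -0.993  0.004]
 [ 0.106 -0.016 -0.994]]
```

View pics/wrist6.png

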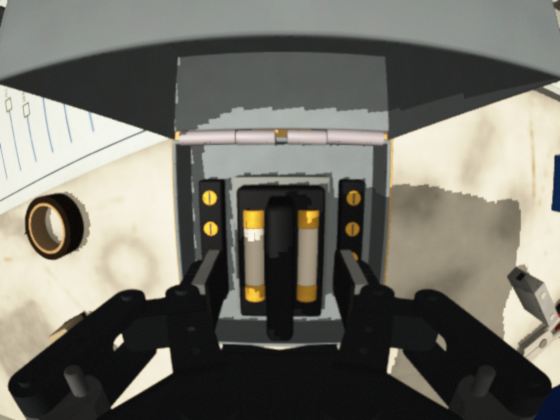

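The bar at (280,270) lies centred between the pads. I'll close and lift straight up.

```bash
python3 -m creep '[1,0,0,0,0, 1,0,0,0,0, 1,0,0,0,0, 1,0,0,0,0, 1,0,0,0,0, 1,0,0,0,0, 1,0,0,0,0, 1,0,0,0,0]' 100; python3 -m creep '[1,0.005,-0.001,-0.05,0, 1,0.011,-0.002,-0.1,0, 1,0.016,-0.002,-0.15,0, 1,0.021,-0.003,-0.2,0, 1,0.037,-0.006,-0.35,0, 1,0.053,-0.008,-0.5,0, 1,0.074,-0.011,-0.7,0, 1,0.096,-0.014,-0.9,0]';  python3 look.py 7 wrist side scene
```

```text
time_s: 11.22
tool_pos: [534.7, -114.5, 63.7]
ee_rot: [-3.122, 0.18, -0.181]
force: [-1.2, 0.5, 6.2]
finger_gap: 0.11
time_s: 11.88
tool_pos: [530.8, -114.0, 244.3]
ee_rot: [-3.122, 0.181, -0.17]
force: [1.7, 0.4, -2.4]
finger_gap: 0.111
12.0333 [ 534.6 -114.8  248.1] [-0.227  0.234  0.032  1.252  0.028  3.031] [ 0.1 -0.3 -2.2] 0.108
[[ 0.986 -0.114  0.121]
 [-0.115 -0.993  0.001]
 [ 0.12  -0.015 -0.993]]
```

View pics/wrist7.png

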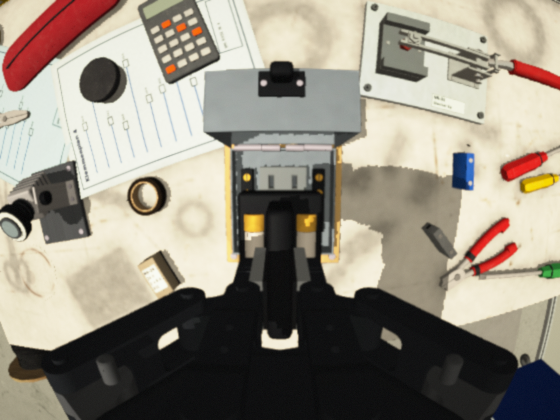

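View pics/side7.png

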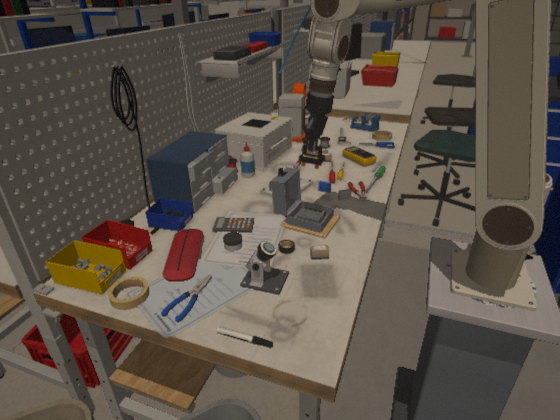

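The carrier is out and hangs straight in the pads at (280,270); the weight reading is about 2.2 N. The cover stays open with its lug at (282,72), and the bystanders haven't moved. Next I'll compute the target tool orientation and start the transfer, turning and rising on the way.

```bash
cat > tgt.py <<'E'
from h import *
import sys
# stand x,y,yaw ; delta ; bar offset along tool z from TCP
sx,sy,ps=510.2,205.2,.048
de=float(sys.argv[1]) if len(sys.argv)>1 else .12
C=np.array([[np.cos(de),0,np.sin(de)],[0,-1,0],[np.sin(de),0,-np.cos(de)]]).T  # columns x,y,z of carrier in tool
cy=np.array([-np.sin(ps),np.cos(ps),0]);cz=np.array([-.5*np.cos(ps),-.5*np.sin(ps),.8660])
car=np.c_[cy,np.cross(cz,cy),cz]
T=car@C.T
bar_t=np.array([float(v) for v in sys.argv[2:5]]) if len(sys.argv)>4 else np.array([-.2,0,-11.5])
V=np.array([sx,sy,113])+40*np.array([np.cos(ps),np.sin(ps),0])+100*cz
tip_t=bar_t-60*C[:,2]
TCP=V-T@tip_t
s=r.state();M=R.from_rotvec(s['ee_rot']).as_matrix()
print("V",V.round(1),"TCPtgt",TCP.round(1),"\nT",T.round(3).tolist())
print("cur Z",M[:,2].round(3),"tgt Z",T[:,2].round(3),"pos",s['tool_pos'].round(1),"az",np.arctan2(s['tool_pos'][1],s['tool_pos'][0]).round(3))
dd=M.T@T; rv=R.from_matrix(dd).as_rotvec();print("rot remaining in tool axes deg",np.degrees(rv).round(2))
print("turn z(45deg units)",(R.from_matrix(dd).as_euler('ZYX')[0]/(np.pi/4)).round(3))
# tilt axis in world: from cur Z to tgt Z
ax=np.cross(M[:,2],T[:,2]);print("tilt left deg",np.degrees(np.arcsin(np.linalg.norm(ax))).round(2),"radial az needed",np.arctan2(-ax[0]*-1*-1,ax[1]*1).round(3) if 0 else "", "axis",(ax/np.linalg.norm(ax)).round(3))
print("shift in tool units",((TCP-s['tool_pos'])@M/200).round(3))
print("carrier now: tips",(s['tool_pos']+M@tip_t).round(1),"z",(M@C)[:,2].round(3),"x",(M@C)[:,0].round(3))
E
python3 -m creep '[1,0.01,-0.1,-0.1,-0.1, 1,0.02,-0.2,-0.2,-0.25, 1,0.04,-0.3,-0.3,-0.4, 1,0.05,-0.4,-0.42,-0.55, 1,0.06,-0.52,-0.54,-0.7, 1,0.08,-0.64,-0.66,-0.85, 1,0.1,-0.76,-0.8,-1, 1,0.11,-0.82,-0.83,-1]'; python3 tgt.py
```

```text
time_s: 12.7
tool_pos: [554.5, 48.0, 416.3]
ee_rot: [2.927, 1.029, 0.172]
force: [-0.1, 0.7, -1.1]
finger_gap: 0.109
V [500.2 204.7 199.6] TCPtgt [475.9 205.1 241.7] 
T [[-0.107, 0.865, 0.49], [0.989, 0.042, 0.143], [0.104, 0.5, -0.86]]
cur Z [ 0.116  0.005 -0.993] tgt Z [ 0.49   0.143 -0.86 ] pos [554.5  48.  416.3] az 0.086
rot remaining in tool axes deg [-18.39  17.33 -54.57]
turn z(45deg units) -1.261
tilt left deg 24.31 radial az needed  axis [ 0.336 -0.941  0.034]
shift in tool units [ 0.105 -0.917  0.826]
carrier now: tips [554.4  43.6 367.9] z [-0.022  0.07   0.997] x [ 0.783  0.621 -0.026]
```

```bash
python3 -m creep '[1,0.1,-0.07,-0.05,-0.14, 1,0.2,-0.14,-0.1,-0.28, 1,0.3,-0.21,-0.15,-0.42, 1,0.4,-0.28,-0.2,-0.56, 1,0.5,-0.35,-0.25,-0.7, 1,0.6,-0.42,-0.29,-0.85, 1,0.67,-0.5,-0.29,-1, 1,0.67,-0.5,-0.29,-1]'; python3 tgt.py;python3 look.py 8 
```

```text
time_s: 13.37
tool_pos: [590.6, 211.2, 472.9]
ee_rot: [2.285, 2.051, 0.127]
force: [0.6, 0.1, -2.1]
finger_gap: 0.112
V [500.2 204.7 199.6] TCPtgt [475.9 205.1 241.7] 
T [[-0.107, 0.865, 0.49], [0.989, 0.042, 0.143], [0.104, 0.5, -0.86]]
cur Z [ 0.107  0.004 -0.994] tgt Z [ 0.49   0.143 -0.86 ] pos [590.6 211.2 472.9] az 0.343
rot remaining in tool axes deg [-23.26   8.68 -10.19]
turn z(45deg units) -0.26
tilt left deg 24.79 radial az needed  axis [ 0.332 -0.943  0.032]
shift in tool units [-0.109 -0.686  1.088]
carrier now: tips [594.9 204.  425. ] z [-0.093  0.115  0.989] x [ 0.118  0.988 -0.104]
13.3667 [590.6 211.2 472.9] [ 0.36   0.552  1.113  2.03  -0.034  2.036] [ 0.6  0.1 -2.1] 0.112
[[ 0.106  0.989  0.107]
 [ 0.994 -0.108  0.004]
 [ 0.016  0.106 -0.994]]
```

```bash
python3 -m creep '[1,-0.02,-0.03,-0.2,-0.13, 1,-0.04,-0.06,-0.4,-0.26, 1,-0.06,-0.09,-0.6,-0.26, 1,-0.08,-0.12,-0.8,-0.26, 1,-0.11,-0.16,-1,-0.26, 1,-0.11,-0.16,-1,-0.26, 1,-0.11,-0.16,-1,-0.26, 1,-0.11,-0.16,-1,-0.26]'; python3 tgt.py;python3 look.py 8 
```

```text
time_s: 14.03
tool_pos: [562.4, 193.3, 545.7]
ee_rot: [2.039, 2.229, 0.214]
force: [0.3, -0.1, -2.2]
finger_gap: 0.107
V [500.2 204.7 199.6] TCPtgt [475.9 205.1 241.7] 
T [[-0.107, 0.865, 0.49], [0.989, 0.042, 0.143], [0.104, 0.5, -0.86]]
cur Z [ 0.178  0.028 -0.984] tgt Z [ 0.49   0.143 -0.86 ] pos [562.4 193.3 545.7] az 0.331
rot remaining in tool axes deg [-19.73   5.35   0.86]
turn z(45deg units) -0.002
tilt left deg 20.44 radial az needed  axis [ 0.336 -0.941  0.035]
shift in tool units [ 0.08  -0.693  1.419]
carrier now: tips [571.6 187.2 498.3] z [-0.188  0.092  0.978] x [-0.068  0.992 -0.106]
14.0333 [562.4 193.3 545.7] [ 0.349  0.517  1.273  2.149 -0.035  1.828] [ 0.3 -0.1 -2.2] 0.107
[[-0.09   0.98   0.178]
 [ 0.996  0.086  0.028]
 [ 0.012  0.18  -0.984]]
```

```bash
python3 -m creep '[1,-0.1,-0.4,-1,0, 1,-0.1,-0.4,-1,0, 1,-0.1,-0.4,-1,0, 1,-0.1,-0.4,-1,0, 1,-0.1,-0.4,-1,0, 1,-0.1,-0.4,-1,0, 1,-0.1,-0.4,-1,0, 1,-0.1,-0.4,-1,0]'; python3 tgt.py|tail -7;python3 look.py 8 
```

```text
time_s: 14.7
tool_pos: [539.3, 185.1, 590.0]
ee_rot: [2.006, 2.199, 0.313]
force: [0.5, 1.7, -3.3]
finger_gap: 0.112
T [[-0.107, 0.865, 0.49], [0.989, 0.042, 0.143], [0.104, 0.5, -0.86]]
cur Z [ 0.248  0.054 -0.967] tgt Z [ 0.49   0.143 -0.86 ] pos [539.3 185.1 590. ] az 0.331
rot remaining in tool axes deg [-15.5    4.16   0.92]
turn z(45deg units) 0.008
tilt left deg 16.05 radial az needed  axis [ 0.335 -0.942  0.034]
shift in tool units [ 0.076 -0.737  1.611]
carrier now: tips [551.9 180.4 543.3] z [-0.258  0.066  0.964] x [-0.065  0.994 -0.085]
14.7 [539.3 185.1 590. ] [ 0.349  0.441  1.274  2.149 -0.035  1.824] [ 0.5  1.7 -3.3] 0.112
[[-0.095  0.964  0.248]
 [ 0.995  0.084  0.054]
 [ 0.031  0.252 -0.967]]
```

```bash
python3 -m creep '[1,-0.15,-0.8,-1,0, 1,-0.15,-0.8,-1,0, 1,-0.15,-0.8,-1,0, 1,-0.15,-0.8,-1,0, 1,-0.15,-0.8,-1,0, 1,-0.15,-0.8,-1,0, 1,-0.15,-0.8,-1,0, 1,-0.15,-0.8,-1,0]'; python3 tgt.py|tail -7;python3 look.py 8 
```

```text
time_s: 15.37
tool_pos: [512.6, 182.0, 629.7]
ee_rot: [1.976, 2.168, 0.405]
force: [-0.4, 0.1, -1.4]
finger_gap: 0.111
T [[-0.107, 0.865, 0.49], [0.989, 0.042, 0.143], [0.104, 0.5, -0.86]]
cur Z [ 0.312  0.079 -0.947] tgt Z [ 0.49   0.143 -0.86 ] pos [512.6 182.  629.7] az 0.341
rot remaining in tool axes deg [-11.57   3.01   0.91]
turn z(45deg units) 0.013
tilt left deg 11.96 radial az needed  axis [ 0.328 -0.944  0.029]
shift in tool units [ 0.038 -0.782  1.788]
carrier now: tips [528.4 178.4 583.8] z [-0.322  0.041  0.946] x [-0.063  0.996 -0.064]
15.3667 [512.6 182.  629.7] [ 0.361  0.37   1.274  2.149 -0.037  1.833] [-0.4  0.1 -1.4] 0.111
[[-0.101  0.945  0.312]
 [ 0.994  0.08   0.079]
 [ 0.05   0.318 -0.947]]
```

```bash
python3 -m creep '[1,-0.25,-0.8,-1,0, 1,-0.25,-0.8,-1,0, 1,-0.25,-0.8,-1,0, 1,-0.25,-0.8,-1,0, 1,-0.25,-0.8,-1,0, 1,-0.25,-0.8,-1,0, 1,-0.25,-0.8,-1,0, 1,-0.25,-0.8,-1,0]';  python3 tgt.py|tail -7;python3 look.py 8 
```

```text
time_s: 16.03
tool_pos: [489.0, 160.6, 667.6]
ee_rot: [1.943, 2.135, 0.491]
force: [0.3, 0.0, -2.3]
finger_gap: 0.11
T [[-0.107, 0.865, 0.49], [0.989, 0.042, 0.143], [0.104, 0.5, -0.86]]
cur Z [ 0.375  0.101 -0.922] tgt Z [ 0.49   0.143 -0.86 ] pos [489.  160.6 667.6] az 0.317
rot remaining in tool axes deg [-7.64  1.98  0.9 ]
turn z(45deg units) 0.017
tilt left deg 7.9 radial az needed  axis [ 0.328 -0.944  0.029]
shift in tool units [ 0.088 -0.858  1.961]
carrier now: tips [507.8 158.1 622.8] z [-0.385  0.018  0.923] x [-0.061  0.997 -0.045]
16.0333 [489.  160.6 667.6] [ 0.333  0.298  1.274  2.149 -0.027  1.805] [ 0.3  0.  -2.3] 0.11
[[-0.107  0.921  0.375]
 [ 0.992  0.074  0.101]
 [ 0.066  0.382 -0.922]]
```

```bash
python3 -m creep '[1,-0.12,-0.8,-1,0, 1,-0.12,-0.8,-1,0, 1,-0.12,-0.8,-1,0, 1,-0.12,-0.8,-1,0, 1,-0.12,-0.8,-1,0, 1,-0.12,-0.8,-1,0, 1,-0.12,-0.8,-1,0, 1,-0.12,-0.8,-1,0]';  python3 tgt.py|tail -7;python3 look.py 8 
```

```text
time_s: 16.7
tool_pos: [456.8, 157.5, 703.0]
ee_rot: [1.909, 2.101, 0.577]
force: [0.3, 0.3, -1.9]
finger_gap: 0.108
T [[-0.107, 0.865, 0.49], [0.989, 0.042, 0.143], [0.104, 0.5, -0.86]]
cur Z [ 0.435  0.125 -0.892] tgt Z [ 0.49   0.143 -0.86 ] pos [456.8 157.5 703. ] az 0.332
rot remaining in tool axes deg [-3.71  0.87  0.91]
turn z(45deg units) 0.02
tilt left deg 3.81 radial az needed  axis [ 0.308 -0.951  0.017]
shift in tool units [ 0.034 -0.925  2.128]
carrier now: tips [478.6 156.2 659.5] z [-0.445 -0.006  0.895] x [-0.062  0.998 -0.024]
16.7 [456.8 157.5 703. ] [ 0.353  0.228  1.274  2.149 -0.033  1.82 ] [ 0.3  0.3 -1.9] 0.108
[[-0.114  0.893  0.435]
 [ 0.99   0.066  0.125]
 [ 0.083  0.445 -0.892]]
```

```bash
python3 -m creep '[1,-0.12,-0.8,-1,0.02, 1,-0.12,-0.8,-1,0.02, 1,-0.12,-0.8,-1,0.02, 1,-0.12,-0.8,-1,0.02, 1,-0.12,-0.8,-1,0.02, 1,-0.12,-0.8,-1,0.02, 1,-0.12,-0.8,-1,0.02, 1,-0.12,-0.8,-1,0.02]';  python3 tgt.py|tail -7;python3 look.py 8 
```

```text
time_s: 17.37
tool_pos: [422.9, 152.0, 736.0]
ee_rot: [1.892, 2.053, 0.667]
force: [0.0, 0.4, -2.3]
finger_gap: 0.109
T [[-0.107, 0.865, 0.49], [0.989, 0.042, 0.143], [0.104, 0.5, -0.86]]
cur Z [ 0.492  0.149 -0.858] tgt Z [ 0.49   0.143 -0.86 ] pos [422.9 152.  736. ] az 0.345
rot remaining in tool axes deg [ 0.19 -0.34  0.  ]
turn z(45deg units) 0.0
tilt left deg 0.39 radial az needed  axis [-0.807  0.447 -0.386]
shift in tool units [-0.035 -1.003  2.289]
carrier now: tips [447.3 151.9 694. ] z [-0.502 -0.03   0.864] x [-0.051  0.999  0.005]
17.3667 [422.9 152.  736. ] [ 0.372  0.157  1.274  2.149 -0.04   1.85 ] [ 0.   0.4 -2.3] 0.109
[[-0.11   0.863  0.492]
 [ 0.988  0.041  0.149]
 [ 0.109  0.503 -0.858]]
```

```bash
python3 -m creep '[1,0,-0.08,0.15,0, 1,0,-0.16,0.3,0, 1,0,-0.24,0.45,0, 1,-0.01,-0.32,0.6,0, 1,-0.01,-0.4,0.75,0, 1,-0.02,-0.46,0.88,0, 1,-0.02,-0.5,0.95,0, 1,-0.02,-0.5,0.95,0]';python3 -m creep '[1,0,-0.08,0.15,0, 1,0,-0.16,0.3,0, 1,0,-0.24,0.45,0, 1,-0.01,-0.32,0.6,0, 1,-0.01,-0.4,0.75,0, 1,-0.02,-0.46,0.88,0, 1,-0.02,-0.5,0.95,0, 1,-0.02,-0.5,0.95,0]';python3 look.py 9 wrist side scene;  python3 tgt.py|tail -7
```

```text
time_s: 18.03
tool_pos: [427.3, 171.2, 512.0]
ee_rot: [1.899, 2.063, 0.645]
force: [-0.5, -0.2, -2.9]
finger_gap: 0.112
time_s: 18.7
tool_pos: [437.3, 192.3, 306.1]
ee_rot: [1.894, 2.056, 0.66]
force: [-0.6, 0.2, -2.3]
finger_gap: 0.111
18.85 [440.1 193.5 312.6] [ 0.472 -0.233 -0.412  0.853 -0.091  1.936] [ 0.7 -0.2 -2.3] 0.111
[[-0.111  0.861  0.497]
 [ 0.988  0.04   0.151]
 [ 0.111  0.507 -0.855]]
T [[-0.107, 0.865, 0.49], [0.989, 0.042, 0.143], [0.104, 0.5, -0.86]]
cur Z [ 0.497  0.151 -0.855] tgt Z [ 0.49   0.143 -0.86 ] pos [440.1 193.5 312.6] az 0.414
rot remaining in tool axes deg [ 0.5  -0.44 -0.03]
turn z(45deg units) -0.001
tilt left deg 0.67 radial az needed  axis [-0.651  0.716 -0.252]
shift in tool units [-0.001 -0.024  0.401]
carrier now: tips [464.8 193.4 270.7] z [-0.506 -0.032  0.862] x [-0.05   0.999  0.007]
```

View pics/wrist9.png

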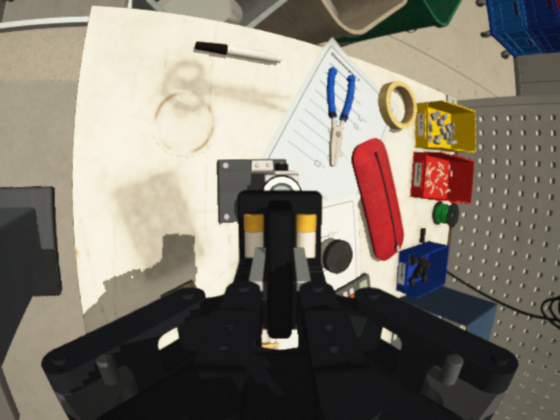

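View pics/side9.png

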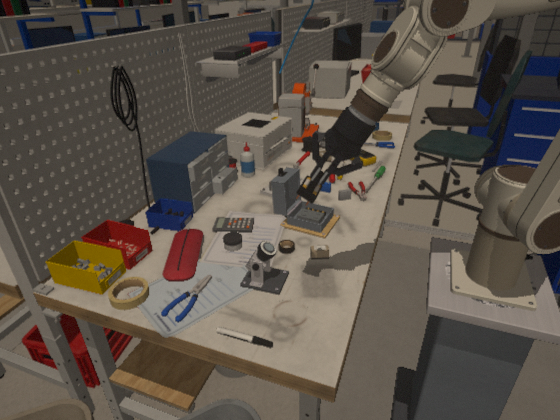

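View pics/scene9.png

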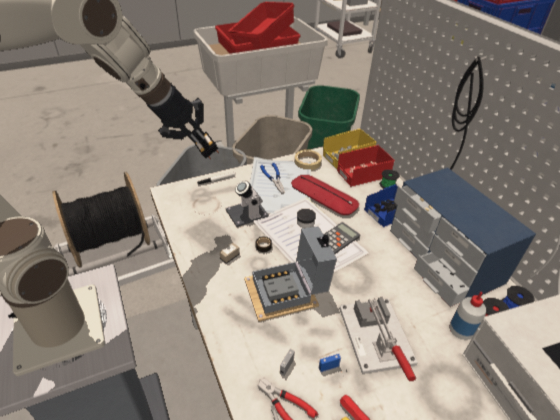

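```bash
python3 -c "
from h import *
crop('wrist9',205,145,335,260,5,'w9');crop('side9',225,165,345,305,5,'s9');crop('scene9',165,95,285,235,5,'c9')"
```

```text
(no output)
```

View pics/w9.png

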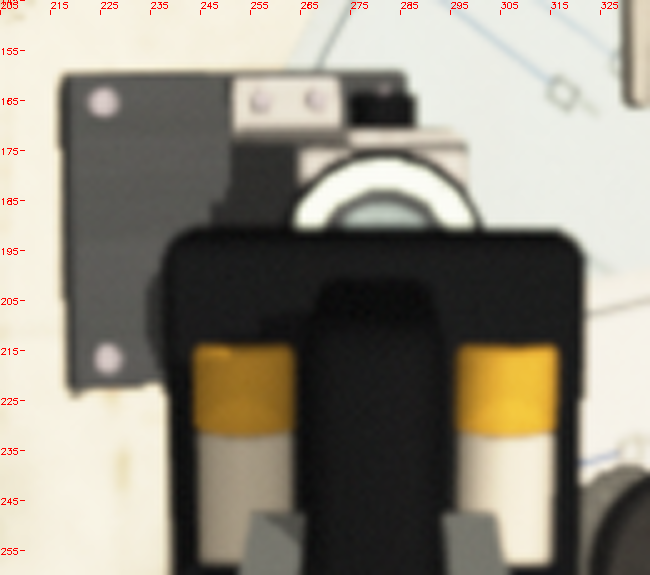

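View pics/s9.png

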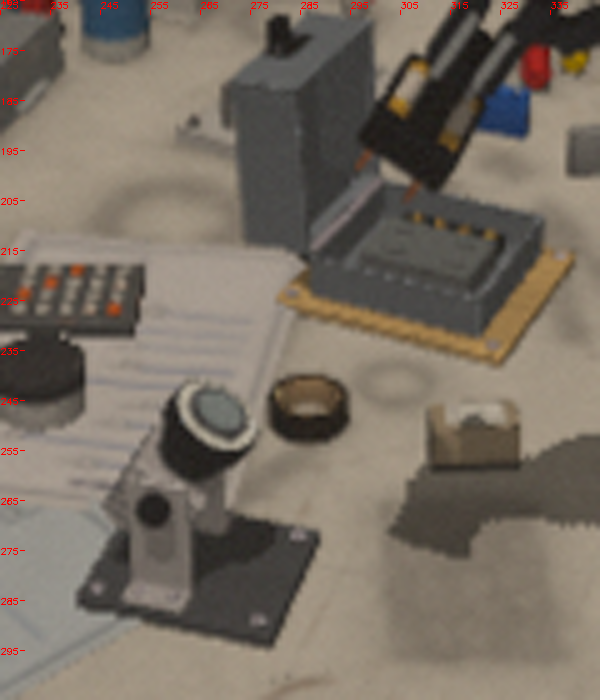

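View pics/c9.png

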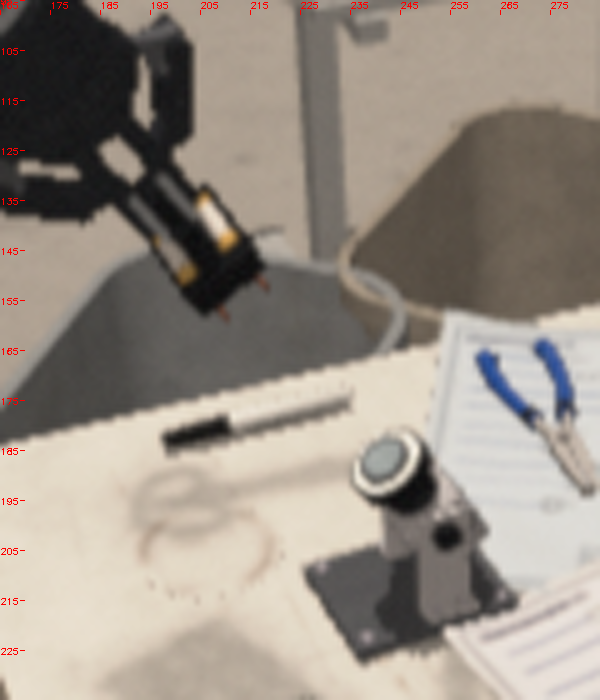

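```bash
cat > fit4.py <<'E'
from h import *
def lens(q): 
    c,s=np.cos(q[2]),np.sin(q[2]);L=np.array([q[0]+40*c,q[1]+40*s,113]);return L,np.array([c*.866,s*.866,.5]),np.array([-s,c,0])
W9=np.load("pics/wrist9.npy");W5=np.load("pics/wrist5.npy");W1=np.load("pics/wrist1.npy")
k9=uc([(63,78),(72,388),(403,73),(293,0),(482,0),(0,150)],205,145,5)
def f9(q):
    wp=lambda P:wproj(P,W9[:3],W9[3:6]);L,u,v=lens(q)
    a=(wp(iso([(0,45,10),(0,-45,10),(110,45,10)],q))-k9[:3]).ravel()
    p=wp([L-25*u,L+25*u,L+25*v])
    return np.r_[a,p[0,0]-k9[3,0],p[1,0]-k9[4,0],p[2,1]-k9[5,1]]
d5=uc([(240,577),(514,505),(428,60)],0,110,6)
f5=lambda q:(wproj(iso([(0,45,10),(0,-45,0),(110,-45,10)],q),W5[:3],W5[3:6])-d5).ravel()
d1=uc([(137,382),(325,326),(285,28)],0,85,4)
f1=lambda q:(wproj(iso([(0,45,10),(0,-45,5),(110,-45,10)],q),W1[:3],W1[3:6])-d1).ravel()
# scene: glass (190,152)c3 ; side glass (308,160) c4
sc=np.r_[uc([(77,308),(157,437),(375,352),(190,152)],215,165,7)]
fs=lambda q:(proj("scene",np.r_[iso([(0,45,10),(0,-45,0),(110,-45,5)],q),[lens(q)[0]]])-sc).ravel()
sd=np.r_[uc([(108,427),(382,487),(447,330),(308,160)],225,225,7)]
fd=lambda q:(proj("side",np.r_[iso([(110,45,5),(0,45,0),(0,-45,8)],q),[lens(q)[0]]])-sd).ravel()
x0=[510,205,.05]
for n,f in dict(w9=f9,w5=f5,w1=f1,scene=fs,side=fd,all=lambda q:np.r_[f9(q),f5(q),f1(q),fs(q),fd(q)]).items():
    s=least_squares(f,x0,loss="soft_l1");print(n,s.x.round(3),"lens",lens(s.x)[0].round(1),s.fun.round(1).tolist() if n!="all" else "")
E
python3 fit4.py
```

```text
w9 [5.08820e+02 2.05619e+02 5.60000e-02] lens [548.8 207.8 113. ] [0.1, -1.0, -0.1, 1.6, 0.9, -0.6, -4.6, 0.9, 0.3]
w5 [5.10062e+02 2.06612e+02 3.60000e-02] lens [550. 208. 113.] [-0.8, 0.2, 0.8, 0.8, -0.2, -1.5]
w1 [5.10212e+02 2.03564e+02 4.00000e-02] lens [550.2 205.2 113. ] [0.2, 0.1, -0.0, 1.3, -0.3, -2.4]
scene [5.11526e+02 2.03113e+02 8.50000e-02] lens [551.4 206.5 113. ] [-0.7, -0.8, 0.1, 0.4, 0.9, 0.1, -0.2, -0.0]
side [5.09277e+02 2.07751e+02 6.50000e-02] lens [549.2 210.3 113. ] [-0.6, 0.1, 0.1, 1.0, 0.3, -0.7, 0.1, -0.5]
all [5.09830e+02 2.05292e+02 5.20000e-02] lens [549.8 207.4 113. ]
```

```bash
sed -i 's/^sx,sy,ps=.*/sx,sy,ps=509.9,205.3,.055/' tgt.py; cat > ov.py <<'E'
from h import *
import sys
k=sys.argv[1];de=float(sys.argv[2]);boxes=dict(side=[int(v) for v in sys.argv[3].split(',')],scene=[int(v) for v in sys.argv[4].split(',')])
C=np.array([[np.cos(de),0,np.sin(de)],[0,-1,0],[np.sin(de),0,-np.cos(de)]]).T
bar=np.array([-.2,0,-11.5])
def car(P,W): # carrier frame (origin underside) -> world
    t=bar+(np.atleast_2d(P).astype(float)-[0,0,44])@C.T
    return t@R.from_rotvec(W[3:6]).as_matrix().T+W[:3]
B=[(sx*35,sy*22,z) for z in(0,18) for sx,sy in((1,1),(1,-1),(-1,-1),(-1,1))]
if __name__=="__main__":
  for n in("side","scene"):
    W=np.load(f"pics/{n}{k}.npy");x0,y0,x1,y1,s=boxes[n]
    im=cv2.imread(f"pics/{n}{k}.png")[y0:y1,x0:x1];im=cv2.resize(im,None,fx=s,fy=s,interpolation=cv2.INTER_CUBIC)
    tp=lambda P:[tuple(int(v) for v in ((p-[x0,y0]+.5)*s-.5)) for p in proj(n,P)]
    b=tp(car(B,W))
    for i in range(4):
        for a,c in((i,(i+1)%4),(4+i,4+(i+1)%4),(i,4+i)): cv2.line(im,b[a],b[c],(0,255,0),1)
    t=tp(car([(0,0,-16)],W))[0];cv2.circle(im,t,3,(255,0,255),-1)
    q=[509.9,205.3,.055];c,sn=np.cos(q[2]),np.sin(q[2]);L=np.array([q[0]+40*c,q[1]+40*sn,113]);cz=np.array([-.5*c,-.5*sn,.866])
    for d,col in((0,(0,0,255)),(100,(255,255,0))): cv2.circle(im,tp([L+d*cz])[0],3,col,-1)
    pl=tp(iso([(0,45,10),(0,-45,10),(110,-45,10),(110,45,10)],q))
    for i in range(4): cv2.line(im,pl[i],pl[(i+1)%4],(0,200,255),1)
    cv2.imwrite(f"pics/ov_{n}{k}.png",im)
E
python3 ov.py 9 .12 235,165,345,300,5 195,110,285,235,6; python3 tgt.py
```

```text
V [499.9 204.8 199.6] TCPtgt [475.6 205.  241.7] 
T [[-0.114, 0.865, 0.489], [0.988, 0.048, 0.147], [0.104, 0.5, -0.86]]
cur Z [ 0.497  0.151 -0.855] tgt Z [ 0.489  0.147 -0.86 ] pos [440.1 193.5 312.6] az 0.414
rot remaining in tool axes deg [ 0.54 -0.24 -0.37]
turn z(45deg units) -0.008
tilt left deg 0.59 radial az needed  axis [-0.449  0.888 -0.104]
shift in tool units [-0.002 -0.025  0.4  ]
carrier now: tips [464.8 193.4 270.7] z [-0.506 -0.032  0.862] x [-0.05   0.999  0.007]
```

View pics/ov_side9.png

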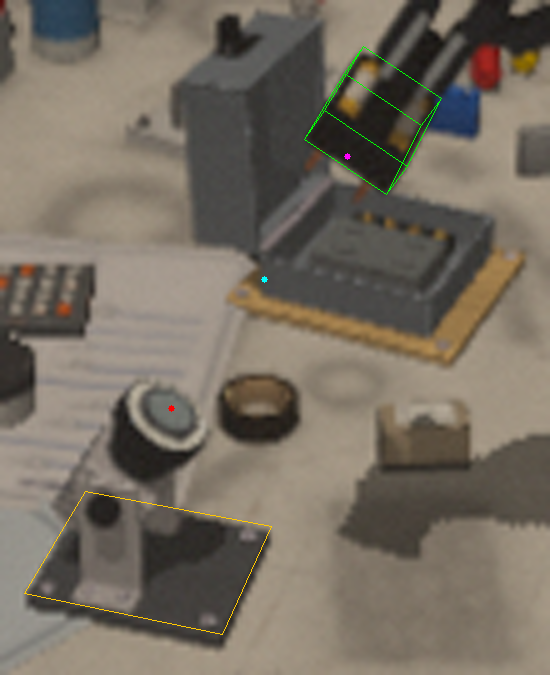

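View pics/ov_scene9.png

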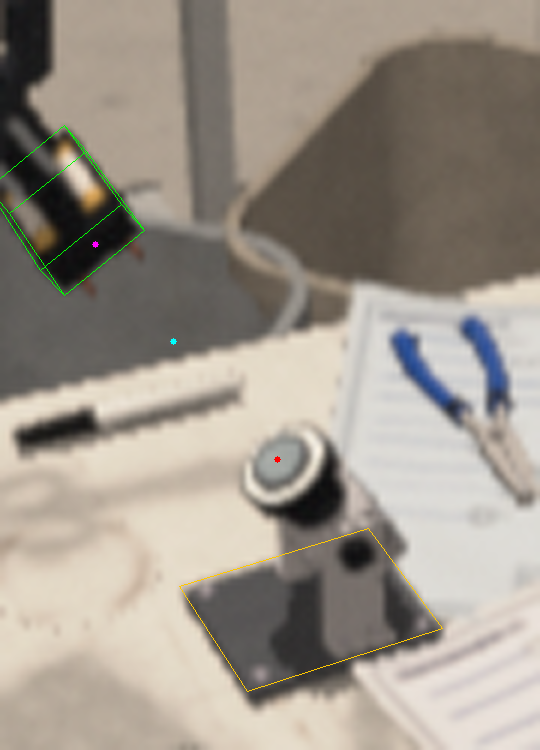

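The overlay matches the carrier corners and the lens within about 1 pixel in both views. I'll make the final approach along the optical axis.

```bash
python3 -m creep '[1,0,-0.005,0.08,0, 1,0,-0.01,0.16,-0.01, 1,0,-0.015,0.24,-0.01, 1,0,-0.02,0.32,-0.01, 1,0,-0.025,0.38,-0.01, 1,0,-0.025,0.4,-0.01, 1,0,-0.025,0.4,-0.01, 1,0,-0.025,0.4,-0.01]'; python3 look.py 10 wrist side scene; python3 tgt.py;python3 ov.py 10 .12 225,180,335,300,6 195,110,305,235,6
```

```text
time_s: 19.52
tool_pos: [474.5, 204.9, 240.3]
ee_rot: [1.881, 2.057, 0.67]
force: [-0.1, 0.1, -1.6]
finger_gap: 0.108
19.6667 [474.  204.7 240. ] [ 0.457 -0.113 -0.51   0.635 -0.083  1.915] [ 0.4 -0.2 -1.4] 0.109
[[-0.118  0.861  0.495]
 [ 0.987  0.048  0.151]
 [ 0.106  0.507 -0.855]]
V [499.9 204.8 199.6] TCPtgt [475.6 205.  241.7] 
T [[-0.114, 0.865, 0.489], [0.988, 0.048, 0.147], [0.104, 0.5, -0.86]]
cur Z [ 0.495  0.151 -0.855] tgt Z [ 0.489  0.147 -0.86 ] pos [474.  204.7 240. ] az 0.408
rot remaining in tool axes deg [ 0.45 -0.21  0.09]
turn z(45deg units) 0.002
tilt left deg 0.5 radial az needed  axis [-0.468  0.876 -0.117]
shift in tool units [ 0.001  0.011 -0.003]
carrier now: tips [498.7 204.7 198.1] z [-0.506 -0.032  0.862] x [-0.057  0.998  0.003]
```

View pics/ov_side10.png

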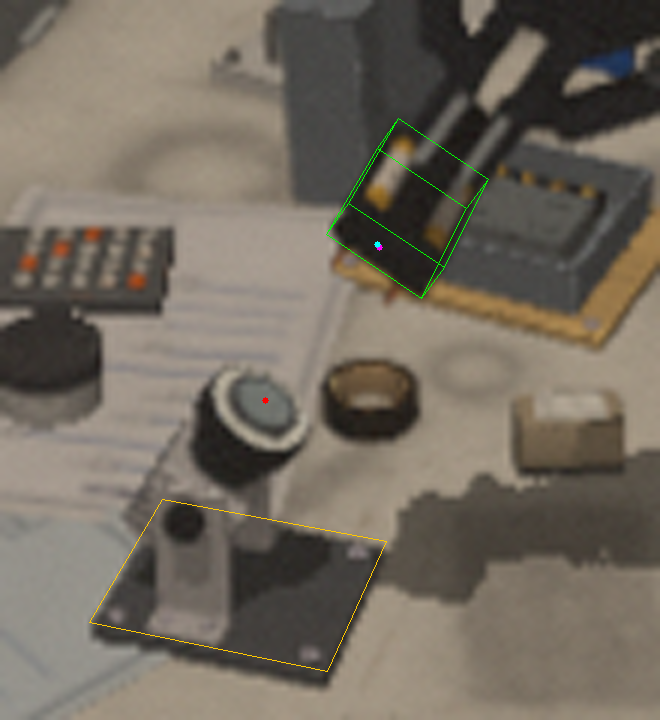

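View pics/ov_scene10.png

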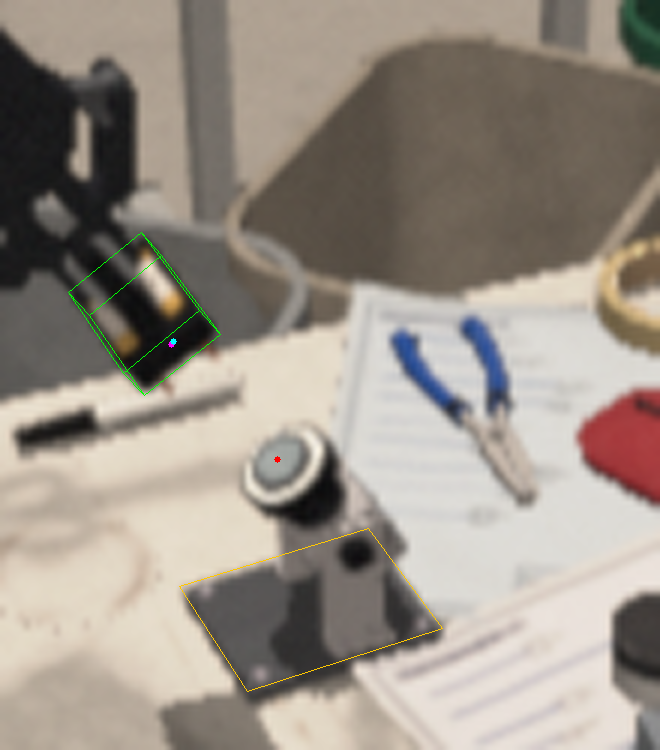

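View pics/wrist10.png

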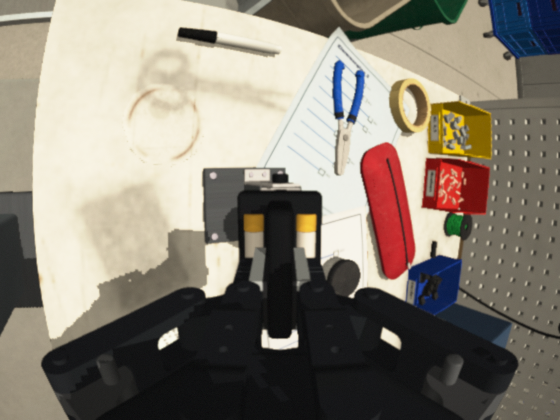

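```bash
python3 - <<'E'
import sys; sys.argv=['x','9','0.12','0,0,0,0,1','0,0,0,0,1']
import ov
from ov import *
W=np.load("pics/wrist9.npy")
for de in(.06,.09,.12,.15,.18):
    ov.C=np.array([[np.cos(de),0,np.sin(de)],[0,-1,0],[np.sin(de),0,-np.cos(de)]]).T
    print(de,wproj(car([(35,22,18),(35,-22,18),(35,0,18),(31,6,50),(31,-6,50),(35,0,0)],W),W[:3],W[3:6]).round(1).tolist())
for f in("wrist9","wrist7","wrist10"):
    crop(f,225,185,335,350,4,'z'+f)
E
```

```text
0.06 [[235.9, 190.4], [323.4, 190.4], [279.7, 190.3], [264.9, 211.6], [294.5, 211.6], [279.6, 185.5]]
0.09 [[236.2, 191.6], [323.1, 191.7], [279.7, 191.5], [265.0, 210.7], [294.4, 210.7], [279.6, 187.7]]
0.12 [[236.5, 192.9], [322.8, 193.0], [279.7, 192.8], [265.1, 209.9], [294.3, 209.9], [279.6, 189.8]]
0.15 [[236.8, 194.3], [322.5, 194.3], [279.7, 194.2], [265.2, 209.2], [294.2, 209.2], [279.6, 192.0]]
0.18 [[237.1, 195.7], [322.2, 195.7], [279.7, 195.6], [265.3, 208.5], [294.1, 208.5], [279.6, 194.2]]
```

View pics/zwrist10.png

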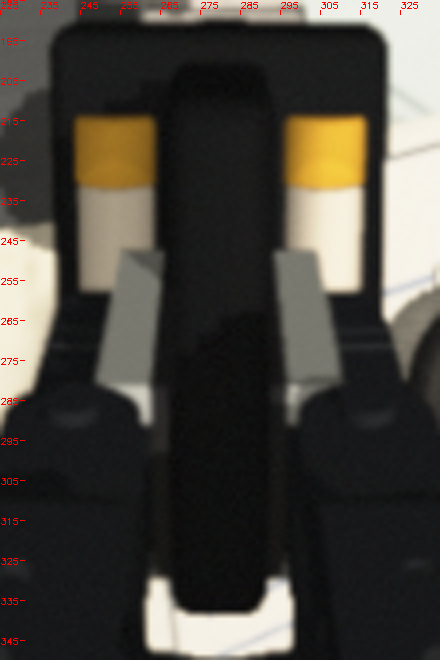

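View pics/zwrist7.png

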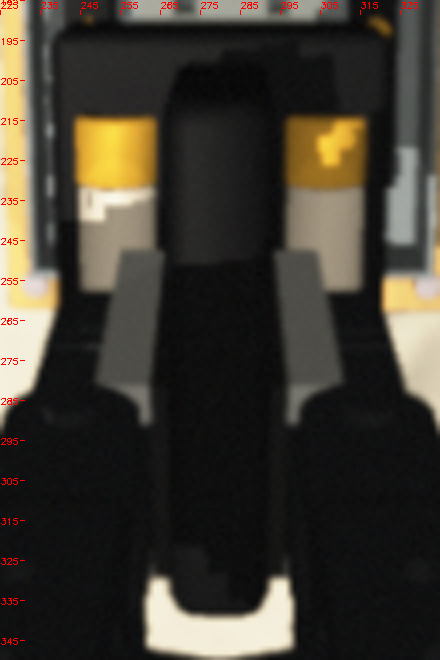

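```bash
python3 - <<'E'
import sys; sys.argv=['x','9','0.12','0,0,0,0,1','0,0,0,0,1']
import ov
from ov import *
W=np.load("pics/wrist10.npy")
for de in(.06,.09,.12,.15,.18):
    ov.C=np.array([[np.cos(de),0,np.sin(de)],[0,-1,0],[np.sin(de),0,-np.cos(de)]]).T
    print(de,wproj(car([(31,0,50),(35,0,0),(-31,0,50),(-31,0,38),(-35,0,18)],W),W[:3],W[3:6])[:,1].round(1).tolist())
W=np.load("pics/wrist6.npy"); q=[533.05,-114.85,-.116]
print(wproj(iso([(35,0,49),(35,22,49),(31,0,81),(-31,0,81),(-31,0,69),(-35,22,49)],q),W[:3],W[3:6]).round(1).tolist())
crop('wrist6',225,165,335,350,4,'zwrist6')
E
```

```text
0.06 [211.6, 185.5, 340.4, 327.1, 314.2]
0.09 [210.7, 187.7, 341.2, 328.3, 316.3]
0.12 [209.9, 189.8, 341.9, 329.5, 318.3]
0.15 [209.2, 192.0, 342.6, 330.7, 320.4]
0.18 [208.5, 194.2, 343.2, 331.9, 322.4]
[[282.1, 187.5], [237.1, 187.5], [281.4, 205.6], [280.8, 343.5], [281.1, 330.2], [241.0, 317.0]]
```

View pics/zwrist6.png

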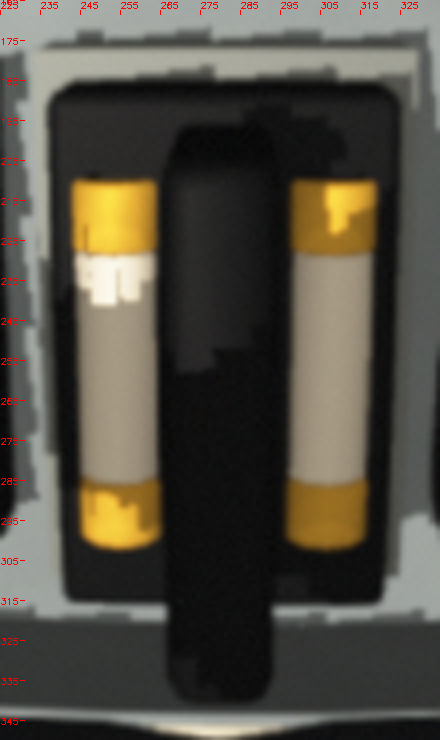

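```bash
python3 -m creep '[1,0,0.01,-0.003,0, 1,0,0.01,-0.003,0, 1,0,0.01,-0.003,0, 1,0,0.01,-0.003,0, 1,0,0.01,-0.003,0, 1,0,0.01,-0.003,0, 1,0,0.01,-0.003,0, 1,0,0.01,-0.003,0]'; python3 look.py 11 scene side; python3 tgt.py; python3 -c "
from h import *
print(r.state()['qd'].round(4))
a=cv2.imread('pics/scene11.png')[95:345,170:370];cv2.imwrite('pics/f11.png',cv2.resize(a,None,fx=3,fy=3,interpolation=cv2.INTER_CUBIC)[:600] if 0 else cv2.resize(a,None,fx=2.4,fy=2.4,interpolation=cv2.INTER_CUBIC))"
```

```text
time_s: 20.33
tool_pos: [474.7, 204.3, 239.6]
ee_rot: [1.882, 2.059, 0.666]
force: [0.4, -0.1, -2.0]
finger_gap: 0.116
20.4333 [474.7 204.4 239.7] [ 0.455 -0.11  -0.507  0.638 -0.082  1.914] [-0.  -0.3 -2. ] 0.112
[[-0.117  0.862  0.493]
 [ 0.988  0.049  0.15 ]
 [ 0.105  0.505 -0.857]]
V [499.9 204.8 199.6] TCPtgt [475.6 205.  241.7] 
T [[-0.114, 0.865, 0.489], [0.988, 0.048, 0.147], [0.104, 0.5, -0.86]]
cur Z [ 0.493  0.15  -0.857] tgt Z [ 0.489  0.147 -0.86 ] pos [474.7 204.4 239.7] az 0.407
rot remaining in tool axes deg [ 0.29 -0.15  0.1 ]
turn z(45deg units) 0.002
tilt left deg 0.33 radial az needed  axis [-0.504  0.852 -0.141]
shift in tool units [ 0.004  0.009 -0.006]
carrier now: tips [499.2 204.3 197.7] z [-0.504 -0.03   0.863] x [-0.057  0.998  0.002]
[ 0.0008 -0.0005  0.0009  0.0002 -0.0002 -0.0013]
```

View pics/f11.png

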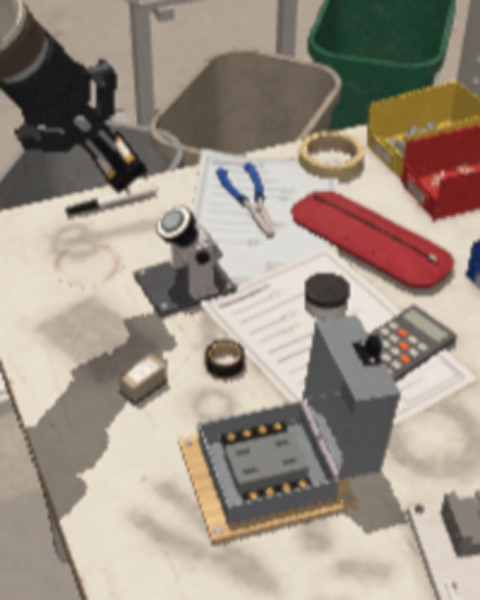

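The scene picture shows the cover upright and open with its lug at (373,348) in the crop, the empty contact base, and every bystander in its place. One last 2 mm nudge to take out the sag.

```bash
python3 -m creep '[1,0.004,0.014,-0.008,0, 1,0.004,0.014,-0.008,0, 1,0.004,0.014,-0.008,0, 1,0.004,0.014,-0.008,0, 1,0.004,0.014,-0.008,0, 1,0.004,0.014,-0.008,0, 1,0.004,0.014,-0.008,0, 1,0.004,0.014,-0.008,0]'; python3 tgt.py;python3 look.py 12 scene side; python3 - <<'E'
import sys; sys.argv=['x','12','0.12','0,0,0,0,1','0,0,0,0,1']
from h import *
# bystander check: difference images first vs last, and cover angle
for n in("scene","side"):
    a=cv2.imread(f"pics/{n}0.png").astype(int);b=cv2.imread(f"pics/{n}12.png").astype(int)
    d=(np.abs(a-b).max(2)).clip(0,255).astype(np.uint8);cv2.imwrite(f"pics/d_{n}.png",d*2)
E
```

```text
time_s: 21.1
tool_pos: [476.2, 205.1, 242.5]
ee_rot: [1.882, 2.059, 0.666]
force: [0.6, -0.3, -1.9]
finger_gap: 0.112
V [499.9 204.8 199.6] TCPtgt [475.6 205.  241.7] 
T [[-0.114, 0.865, 0.489], [0.988, 0.048, 0.147], [0.104, 0.5, -0.86]]
cur Z [ 0.493  0.15  -0.857] tgt Z [ 0.489  0.147 -0.86 ] pos [476.2 205.1 242.5] az 0.407
rot remaining in tool axes deg [ 0.29 -0.15  0.11]
turn z(45deg units) 0.002
tilt left deg 0.33 radial az needed  axis [-0.504  0.852 -0.141]
shift in tool units [-0.001 -0.005  0.002]
carrier now: tips [500.8 205.  200.6] z [-0.504 -0.03   0.863] x [-0.057  0.998  0.002]
21.2 [476.2 205.1 242.6] [ 0.455 -0.109 -0.498  0.645 -0.082  1.914] [-0.3 -0.2 -2.1] 0.111
[[-0.117  0.862  0.493]
 [ 0.988  0.049  0.15 ]
 [ 0.105  0.505 -0.857]]
```

View pics/d_side.png

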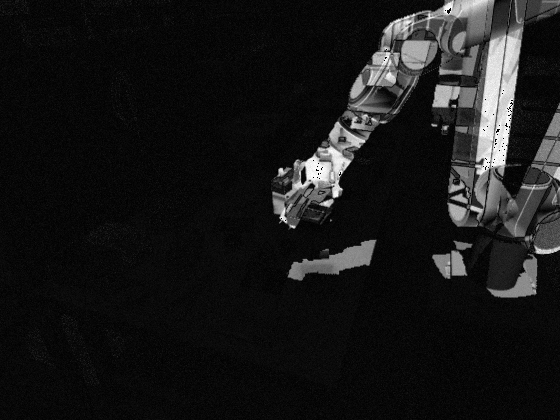

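The before/after difference in the side view shows only the arm, its shadow and the cover/carrier. The relay, tape, stand, tin, pliers and marker have not moved. Handing in.

```bash
python3 -c "
from h import *
print(workorder.sign_off()); s=r.state(); print(s['time_s'],s['tool_pos'].round(1),s['finger_gap'])"
```

```text
the job is handed in; nothing more can be done
None
the job is handed in; nothing more can be done
```

I opened the isolator's cover to about 1.65 rad and left it there. I then pulled the fuse carrier straight up by its handle and handed in at about 21 s with it still held at the inspection camera. No verdict is reported.

**How the tilt was reached:** the moves only turn the tool about its own axis. I got the 30° lean by repeatedly commanding out-of-reach targets, high and clear of everything, which tips the tool a few degrees each time.

**Last checks:**

| Check | Result |
|---|---|
| Blade tips against the view point | about 1 mm off by the arm's reading: (500.8, 205.0, 200.6) vs (499.9, 204.8, 199.6) |
| Blade axis against the optical axis | about 0.3° off, using the tilt assumed below |
| Carrier's long side | level within about 0.2°, on the same assumption |
| Grip | steady, same opening since the lift; wrist pictures from the lift and at the camera showed no slip |
| Things on the bench | side view before and after differs only by the arm, its shadow, the cover and the carrier; the scene picture taken just before the last nudge looked undisturbed |

**Uncertainties:**
- **Camera position:** the separate views disagreed by 2–3 mm sideways on the lens position, and between 0.04 and 0.085 rad on the stand's yaw. I used an average.
- **Carrier's tilt in the grip:** I took it as 0.12 rad from the grasp geometry. The pictures confirm it only to about 0.03 rad, so squareness and level are only certain to about 2°.
- **Cover grip:** the pads slid off the lug near the end of the swing. The cover stayed past upright where they left it, short of its stop at 1.85.

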